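# Put the jewellery box back together in its corner-post stand

### The job

Put the jewellery box back together in its four-post stand: first the deep tray, let go of it, then the open frame on top of it, and last the cover with its handle up, each lying flat and square between the posts. Lower each piece gently until it rests instead of dropping it in, let everything go, and leave the lipstick, the leaf incense holder and the claw clip where they stand.

Things in the scene. Friction and masses are not known exactly. Their poses are not given: they have to be found in the camera images.
- stand: Reddish-brown wooden stand, fixed: floor plate 123 x 83 mm, 8 mm thick, and four L-shaped corner posts, tops 82 mm above the dresser. Origin: centre of its underside; own x along the long side, z up. The pocket between the posts is 101 (x) by 61 mm (y), 2.5 mm more per side than the box parts. Posts are 7 mm thick and reach 18 mm along each side, leaving 65 mm open in the middle of the long sides for fingers.
- stand_floor (a point): Centre of the pocket's floor, 8 mm above the dresser; axes as the stand. Seated, the tray's underside is at this height, the frame's 40 mm and the cover's 68 mm above it; the upper half of the cover's 12 mm plate then stands above the posts.
- easel: Reddish-brown wooden easel, fixed, base 135 (x) by 175 mm (y); origin: centre of its underside. Two tongues 40 mm wide at own y = +60 and -60 mm rise at 30 degrees towards own +x, which points roughly at the robot, so the parts on them face away from it; upper end about 80 mm high. One holds the frame, the other the cover, either way. A lip 10 mm high stops each part at its lower end: take parts off square to the slope.
- tray: Outline 96 mm (own x) by 56 mm (own y), the same half a turn round. The tallest box part, pale wood: an open tray 40 mm tall, 6 mm walls, one cross divider in the middle 35 mm high, 0.11 to 0.22 kg. Origin: centre of its underside, z up. It lies flat on the dresser at the start; grip it across its 56 mm width.
- frame: Outline 96 mm (own x) by 56 mm (own y), the same half a turn round. Pale wood, open at top and bottom: four walls 28 mm tall, 7 mm thick, no floor, 0.06 to 0.13 kg. Origin: centre of its underside, z square to its face. At the start on an easel tongue, own z tilted 30 degrees away from the robot, own x up the slope.
- cover: Outline 96 mm (own x) by 56 mm (own y), the same half a turn round. Pale wood plate 12 mm thick with an upright bar handle on top, 60 mm long along own x, 18 mm wide in y, 34 mm tall (top 46 mm above the underside), 0.09 to 0.18 kg. Origin: centre of the underside, z towards the handle. At the start on an easel tongue, own z tilted 30 degrees away from the robot, own x up the slope.
- lipstick: Bystander: gold-toned lipstick standing upright, 25 mm in diameter, 74 mm tall; origin at the centre of its foot.
- leaf: Bystander: grey-green ceramic leaf-shaped incense holder lying flat, about 200 mm long (own x), 66 mm wide, 13 mm high; origin at the centre of its underside.
- clip: Bystander: black plastic claw clip, 90 mm long (own x), 45 mm wide, 55 mm high; origin at the centre of its underside.
Mind the look-alikes: they are no part of the job. What is shaped like the frame but blue is not meant. What is shaped like the cover but blue is not meant.

How it is judged:
On the way, in this order (a step that is already met when the one before it is completed fails the run):
1. the tray rests on the floor of the stand, square between the posts, let go (z of tray in the frame of stand between 0.004 and 0.012 m and horizontal distance between tray and stand_floor below 0.005 m and angle between the x axis of tray and the x axis of stand, either way round below 0.09 rad and angle between tray's own z axis and vertical below 0.06 rad and contact force between the fingers and tray below 0.2 N), for 0.2 s.
2. the frame rests on the tray, square between the posts, let go (z of tray in the frame of stand between 0.004 and 0.012 m and horizontal distance between each of tray, frame and stand_floor below 0.005 m and angle between the x axis of each of tray, frame and the x axis of stand, either way round below 0.09 rad and angle between each of tray, frame's own z axis and vertical below 0.06 rad and z of frame in the frame of stand between 0.044 and 0.052 m and contact force between the fingers and frame below 0.2 N), for 0.2 s.
3. the cover rests on the frame, handle up, square between the posts, let go (z of tray in the frame of stand between 0.004 and 0.012 m and horizontal distance between each of tray, frame, cover and stand_floor below 0.005 m and angle between the x axis of each of tray, frame, cover and the x axis of stand, either way round below 0.09 rad and angle between each of tray, frame, cover's own z axis and vertical below 0.06 rad and z of frame in the frame of stand between 0.044 and 0.052 m and z of cover in the frame of stand between 0.072 and 0.08 m and contact force between the fingers and cover below 0.2 N), for 0.2 s.
At the end, for the whole second after the job is handed in: Tray on the stand's floor, frame on the tray, cover on the frame with its handle up: each within 4 mm of its seated height, within 5 mm of the pocket's centre, within 0.09 rad of square with the stand and 0.06 rad of level; all at rest and let go (z of tray in the frame of stand between 0.004 and 0.012 m and horizontal distance between each of tray, frame, cover and stand_floor below 0.005 m and angle between the x axis of each of tray, frame, cover and the x axis of stand, either way round below 0.09 rad and angle between each of tray, frame, cover's own z axis and vertical below 0.06 rad and linear speed of each of tray, frame, cover below 0.03 m/s and angular speed of each of tray, frame, cover below 0.3 rad/s and z of frame in the frame of stand between 0.044 and 0.052 m and z of cover in the frame of stand between 0.072 and 0.08 m); the robot touches nothing.
It fails at once if the lipstick, the leaf or the clip is pushed more than 25 mm or tipped over (distance of any of lipstick, leaf, clip from where it was at the start of the episode above 0.025 m or angle between any of lipstick, leaf, clip's own z axis and vertical above 0.5 rad).
It fails at once if the deep tray is dropped in: faster than 0.5 m/s within 30 mm above its seat (horizontal distance between tray and stand_floor below 0.03 m and z of tray in the frame of stand below 0.038 m and linear speed of tray above 0.5 m/s).
It fails at once if the open frame is dropped in: faster than 0.5 m/s within 30 mm above its seat (horizontal distance between frame and stand_floor below 0.03 m and z of frame in the frame of stand below 0.078 m and linear speed of frame above 0.5 m/s).
It fails at once if the cover is dropped in: faster than 0.5 m/s within 30 mm above its seat (horizontal distance between cover and stand_floor below 0.03 m and z of cover in the frame of stand below 0.106 m and linear speed of cover above 0.5 m/s).
It also fails if it takes over 72 s, if anything falls off the work surface, if the arm or the gripper's body presses on something with over 40 N, if the wrist force passes 120 N, or if a joint passes its speed limit or range.

### The arm

A 6-joint arm with a two-finger parallel gripper is mounted at the origin on the work surface. World frame = base frame: x ahead of the robot, y to its left, z up, the work surface at z = 0. Lengths are in m, angles in rad, forces in N, time in s.
With the tool pointing down it reaches from about 0.325 to 0.925 m from the base axis. Payload 3.1 kg.
Tool frame: the origin (TCP) lies at the very end of the fingers, on their centre line; the grasp point (between the pads) lies 19 mm behind it (manip.grip_point_offset is the distance from the TCP to the grasp point, in m); y points along the fingers, z is the direction in which the jaws open and shut, and the axes are right-handed (so a half turn about y gives the same grasp; the last joint's range is limited). The gripper opens to 85 mm and grips with 20 to 120 N. Pads are 22 mm wide; open, the fingers measure 114 mm over their backs; the gripper's body (76 mm by 85 mm) begins 54 mm behind the grasp point. The pads swing forward as they close: fully open they stand 13 mm farther back than shut.
Start: joints at [-1.27, 0.217, 1.613, -0, 1.311, -0.112], TCP at [0.251, -0.573, 0.231] pointing down, gripper open.
Joint ranges: [-2.75, 2.75], [-0.78, 2.1], [0.31, 2.55], [-1.13, 4.27], [0.13, 2.63], [-2.58, 2.58]. Speed limits (rad/s): [2.79, 2.79, 3.14, 3.14, 3.14, 3.14].

### API

Orientations are given as a rotation vector (axis times angle).
In Python, from station import manip, grab_frame, ticket, finder gives the robot as it stands.
- The arm moves only by the shell command python3 -m inch 'ROWS' [FORCE]. ROWS is JSON, a list of rows, each an object of numbers: "rx", "ry", "rz": the turn, a rotation vector about the tool's x, y, z in degrees; "dx", "dy", "dz": the shift along the tool's x, y, z in m; "hand": the closure, from 0 (fully open) to 1 (shut). A call has 1 to 12 rows; each row shifts and turns the pose as measured when the row begins, along the tool's axes as they then stand; what a row does not reach is not made up. A row lasts 1/8 s, in which the tool goes at most 62.5 mm and 10.7 degrees, less where a joint would pass 70% of its speed; a pose out of reach is approached as far as the arm can. A call is refused whole if a number of a shift passes 0.0625 or a number of a turn 10.7, either way. A call with a gripper value outside its range is refused whole. The fingers move at their own pace and stop on an object; FORCE is the grip in N (left out, the last holds). Time passes only in rows, so rows that do not move let the fingers close. It gives the time, the measured TCP pose, the force and the opening at its end, in the units of the state.
- manip.state(): the state, without advancing time (a new reading comes with each control period).
- grab_frame(name): name is "side" or "top"; returns a dict with "frame" (480x640x3 uint8, red, green, blue), "fx", "fy", "cx", "cy" (pixels), "R" (3x3) and "t" (3): a world point X has camera coordinates R X + t. Camera axes: x right, y down, z forward; pixel columns grow to the right and rows downward; lengths in m; the calibration is good to about 2 mm. A picture is of the moment at which its call begins. There is no depth.
- ticket.finish_job(): hands the job in, once; it reports no verdict.
Trained networks look in the newest picture that a camera, given by its name, has taken for a name from the list of things; names that differ only in an ending like _2 or _b are one class to them, and where a whole thing is asked for, a point or a joint stands for the part that bears it (a point fixed in the world has none). Each returns a list of dicts, best first, with "conf" (0 to 1); they miss things now and then, are a little off and sometimes report something else, mostly with a low value. They report only what shows in the picture. A call takes as long as a camera call. They do not tell look-alikes from the thing itself.
- finder.outline_of(camera, thing): "mask" (480x640 bool, what is visible of it) and "pixel" ([row, column] in pixels, amid what is visible of it).
The state is a dict: "t": time; "joint_positions": joint angles; "joint_vel": joint speeds; "joint_efforts": joint torques, N m; "position": TCP position; "eef_rot": TCP orientation; "wrist_force": force on the tool from outside, world axes, zero at the start; "ft_torque": the same for the moment, N m; "finger_gap": opening from 0.0 (shut) to 1.0 (fully open).
Only numpy, scipy, OpenCV 4.12 (cv2) and the standard library are available. Lean on these libraries where they do the work, as an engineer would, in place of code of your own. Each camera call takes 0.05 s, during which the arm holds its last target. There are 200 camera calls.

## Working session

There is one attempt and no reset: what is moved stays moved. The work goes in short steps, Python scripts to look and compute and a shell command to move; the robot and the scene stay as the last step left them, time stands still between calls to the robot, and variables do not carry over. Pictures are saved under pics/ and viewed, about 8 in all and at most 12, crops included, and the job is handed in when it is done.

```bash
ls; mkdir -p pics
python3 - <<'E'
from station import manip, grab_frame, ticket, finder
import cv2,numpy as np
print(manip.state(), manip.grip_point_offset)
for c in ("side","top"):
    f=grab_frame(c); cv2.imwrite(f"pics/{c}0.png",f["frame"][:,:,::-1])
    print(c,f["fx"],f["fy"],f["cx"],f["cy"],np.round(f["R"],3).tolist(),np.round(f["t"],3).tolist(), "cam at",-np.array(f["R"]).T@np.array(f["t"]))
    for n in ("stand","easel","tray","frame","cover","lipstick","leaf","clip"):
        for d in finder.outline_of(c,n): print(n,round(d["conf"],2),d["pixel"],d["mask"].sum())
E
```

```text
pics
{'t': 0.0, 'joint_positions': array([-1.27018526e+00,  2.17736493e-01,  1.61494491e+00,  1.08542751e-05,
        1.31132457e+00, -1.12199601e-01]), 'joint_vel': array([ 0.00055786, -0.00080081, -0.00185008, -0.0007733 , -0.00206409,
        0.00108786]), 'joint_efforts': array([-1.61721932e-04, -3.96846914e+01, -3.03853118e+01, -4.19738501e-05,
        9.63706785e-03,  8.38897677e-06]), 'position': array([ 0.25051773, -0.57169201,  0.22997362]), 'eef_rot': array([-0.41776175,  1.99657125, -1.99167421]), 'wrist_force': array([-0.11824561,  0.3328594 , -0.5732025 ]), 'ft_torque': array([ 0.00591889, -0.00847637,  0.00337847]), 'finger_gap': 0.9967130973472782} 0.0187
side 499.14824721277984 499.14824721277984 313.3814567128003 242.23976266578146 [[-0.924, -0.381, 0.0], [-0.295, 0.716, -0.633], [0.241, -0.585, -0.774]] [0.524, 0.19, 0.851] cam at [0.33529635 0.56179309 0.77843809]
stand 0.68 [379.6, 251.7] 4823
stand 0.43 [335.0, 155.6] 1163
easel 0.93 [280.8, 356.2] 3763
tray 0.81 [161.8, 371.0] 1389
tray 0.5 [265.7, 188.2] 412
tray 0.24 [229.2, 351.8] 1445
frame 0.85 [230.9, 352.
[... 285 characters left out ...]
clip 0.97 [335.8, 158.8] 1245
top 474.8718921483286 474.8718921483286 315.98887957242243 238.6546577286597 [[0.02, -1.0, -0.003], [-0.992, -0.019, -0.124], [0.124, 0.005, -0.992]] [0.005, 0.555, 1.043] cam at [0.42116469 0.00956568 1.10382401]
stand 0.63 [246.4, 195.7] 2060
easel 0.97 [275.0, 313.6] 3094
easel 0.71 [245.1, 441.2] 1206
easel 0.43 [241.9, 199.7] 2076
tray 0.79 [245.3, 444.2] 1202
tray 0.56 [274.7, 314.0] 2946
tray 0.41 [254.6, 285.4] 966
frame 0.79 [258.0, 350.0] 674
frame 0.76 [301.3, 400.7] 582
frame 0.69 [185.4, 304.1] 483
cover 0.74 [328.6, 238.4] 1043
cover 0.64 [256.9, 285.1] 1039
lipstick 0.54 [150.9, 260.9] 191
leaf 0.82 [155.1, 343.1] 1559
clip 0.74 [158.0, 205.2] 592
```

View pics/side0.png

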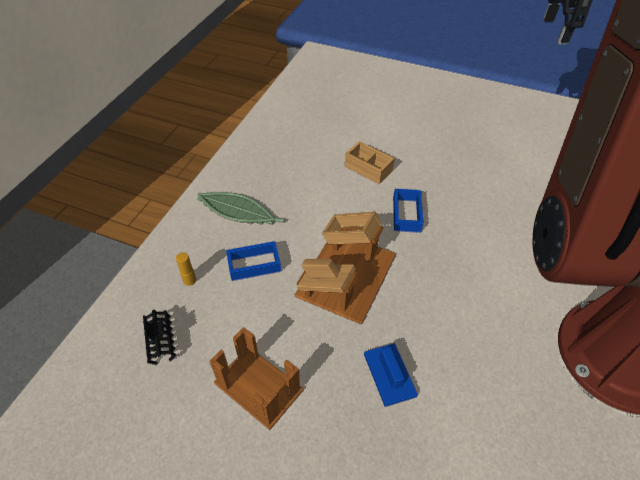

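View pics/top0.png

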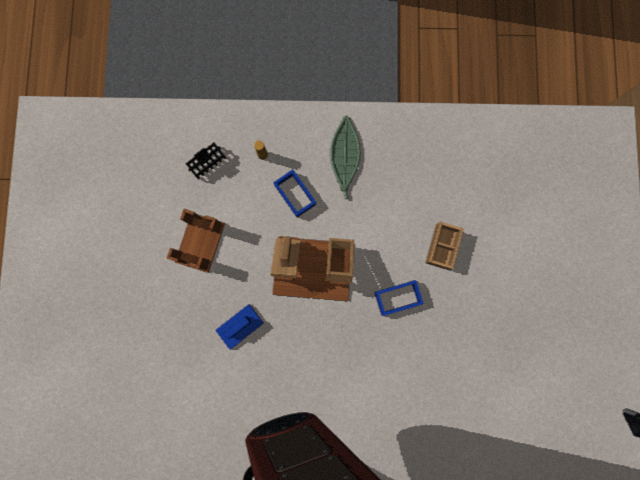

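The side and top views agree. In the top view the tray is at px (444,245), the stand at (196,242) and the easel at (313,270), with the frame at (341,258) and the cover at (286,257). The blue pieces are decoys. Next I'll fit poses by silhouette.

```bash
cat > fit.py <<'E'
import cv2,numpy as np
from scipy.optimize import minimize
from scipy.spatial.transform import Rotation as Ro
from station import manip, grab_frame, ticket, finder
def box(x0,x1,y0,y1,z0,z1): return np.array([[x,y,z] for x in(x0,x1) for y in(y0,y1) for z in(z0,z1)])
L,W=.048,.028
tray=[box(-L,L,-W,W,0,.04)]
frame=[box(-L,L,-W,-W+.007,0,.028),box(-L,L,W-.007,W,0,.028),box(-L,-L+.007,-W,W,0,.028),box(L-.007,L,-W,W,0,.028)]
cover=[box(-L,L,-W,W,0,.012),box(-.03,.03,-.009,.009,.012,.046)]
stand=[box(-.0615,.0615,-.0415,.0415,0,.008)]
for a in(-1,1):
  for b in(-1,1):
    xs=sorted((a*.0575,a*.0505));xl=sorted((a*.0575,a*.0395));ys=sorted((b*.0375,b*.0305));yl=sorted((b*.0375,b*.0195))
    stand+=[box(*xs,*yl,0,.082),box(*xl,*ys,0,.082)]
MODELS=dict(tray=tray,frame=frame,cover=cover,stand=stand)
S=4
def proj(P,c): 
    q=P@c["R"].T+c["t"]; return np.c_[c["fx"]*q[:,0]/q[:,2]+c["cx"],c["fy"]*q[:,1]/q[:,2]+c["cy"]]
def render(m,R,p,c):
    im=np.zeros((480*S,640*S),np.uint8)
    for b in m:
        h=cv2.convexHull(((proj(b@R.T+p,c)+.5)*S).astype(np.float32))
        cv2.fillConvexPoly(im,np.round(h*16).astype(np.int32),1,shift=4)
    return im
def pose(v,tilt): # v=x,y,z,yaw ; tilt: slope rises along own x
    return Ro.from_euler("z",v[3])*Ro.from_euler("y",-tilt),np.array(v[:3])
def fit(name,v0,tilt,cams,masks,free=(1,1,1,1)):
    m=MODELS[name];free=np.array(free,bool);v0=np.array(v0,float)
    up=[cv2.resize(k.astype(np.uint8),None,fx=S,fy=S,interpolation=cv2.INTER_NEAREST) for k in masks]
    def cost(u):
        v=v0.copy();v[free]=u*np.array([1,1,1,10])[free];R,p=pose(v,tilt);c=0
        for cam,k in zip(cams,up):
            r=render(m,R.as_matrix(),p,cam);c+=1-(r&k).sum()/(r|k).sum()
        return c
    u0=(v0/np.array([1,1,1,10]))[free];n=len(u0)
    for step in(.012,.004):
        sim=np.vstack([u0]+[u0+step*np.eye(n)[i] for i in range(n)])
        o=minimize(cost,u0,method="Nelder-Mead",options=dict(initial_simplex=sim,xatol=1e-4,fatol=1e-4,maxiter=150));u0=o.x
    v=v0.copy();v[free]=u0*np.array([1,1,1,10])[free];return v,o.fun/len(cams)
def ray(px,c,z):
    d=c["R"].T@np.array([(px[0]-c["cx"])/c["fx"],(px[1]-c["cy"])/c["fy"],1]);o=-c["R"].T@c["t"];return o+d*(z-o[2])/d[2]
def wood(c): # 1 pale 2 red, by saturation/hue
    f=c["frame"].astype(float);r,g,b=f[...,0],f[...,1],f[...,2]
    w=(r-b)/(r+1)>.28
    return w,(g/(r+1))
E
python3 - <<'E'
from fit import *
for c in("side","top"):
    f=grab_frame(c)
    P={"side":dict(tray=(371,162),frame=(345,215),cover=(330,282),easel=(375,270),stand=(250,380),table=(300,150)),"top":dict(tray=(452,250),frame=(352,260),cover=(276,262),easel=(313,285),stand=(205,240),table=(500,200))}[c]
    for k,(x,y) in P.items(): print(c,k,f["frame"][y-1:y+2,x-1:x+2].reshape(-1,3).mean(0).round())
    w,gr=wood(f)
    x=f["frame"].copy();x[~w]=0; x[w&(gr<.66)]=(255,0,0);cv2.imwrite(f"pics/seg_{c}.png",x[...,::-1])
a=cv2.imread("pics/seg_side.png")[110:430,170:430];b=cv2.imread("pics/seg_top.png")[190:330,150:480]
b=cv2.resize(b,(0,0),fx=1.5,fy=1.5);o=np.zeros((320,760,3),np.uint8);o[:,:260]=a;o[:b.shape[0],262:262+b.shape[1]]=b;cv2.imwrite("pics/seg.png",o)
E
```

```text
side tray [89. 67. 42.]
side frame [151. 115.  71.]
side cover [159. 121.  75.]
side easel [81. 51. 25.]
side stand [133.  82.  41.]
side table [171. 162. 149.]
top tray [90. 67. 46.]
top frame [119.  93.  65.]
top cover [145. 110.  75.]
top easel [61. 36. 22.]
top stand [115.  70.  42.]
top table [155. 149. 143.]
```

View pics/seg.png

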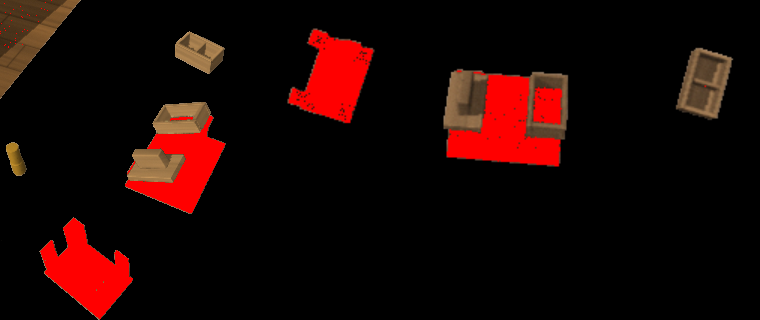

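The segmentation is clean: pale parts keep their colour and the reddish wood shows as red. Next is the pose fit.

```bash
cat > meas.py <<'E'
from fit import *
def comp(m,px):
    m=cv2.morphologyEx(m.astype(np.uint8),cv2.MORPH_OPEN,np.ones((2,2)))
    n,l,s,cen=cv2.connectedComponentsWithStats(m)
    x,y=px;ys,xs=np.nonzero(m);i=((xs-x)**2+(ys-y)**2).argmin();return l==l[ys[i],xs[i]]
def masks(cams,kind,pxs):
    o=[]
    for c,p in zip(cams,pxs):
        w,g=wood(c); o.append(comp(w&(g<.675) if kind=="red" else w&(g>=.675),p))
    return o
E
cat > go1.py <<'E'
from meas import *
s,t=grab_frame("side"),grab_frame("top");C=[s,t]
res={}
for n,kind,pxs,z,tilt,yaws,free in [("stand","red",[(251,390),(203,243)],0.0,0,[-1.3,-1.6,-1.9,1.2],(1,1,0,1)),("tray","pale",[(371,162),(452,250)],0.0,0,[0.0,.3,-.3,1.],(1,1,0,1)),
  ("frame","pale",[(345,215),(352,260)],.05,np.pi/6,[np.pi,np.pi-.25],(1,1,1,1)),("cover","pale",[(320,282),(276,262)],.05,np.pi/6,[np.pi,np.pi-.25],(1,1,1,1))]:
    M=masks(C,kind,pxs); ys,xs=np.nonzero(M[1]);p=ray((xs.mean(),ys.mean()),t,z+.02)
    best=min((fit(n,[p[0],p[1],z,y],tilt,C,M,free) for y in yaws),key=lambda r:r[1])
    out=[fit(n,best[0],tilt,[c],[m],(1,1,0,1))[0] for c,m in zip(C,M)]
    res[n]=best[0];print(n,[m.sum() for m in M],best[0].round(4),"cost",round(best[1],3),"side/top alone",[o.round(4).tolist() for o in out])
np.save("res.npy",res,allow_pickle=True)
E
python3 go1.py
```

```text
stand [np.int64(4548), np.int64(1935)] [0.5444 0.2872 0.     2.854 ] cost 0.101 side/top alone [[0.5445, 0.2879, 0.0, 2.8423], [0.5437, 0.2855, 0.0, 2.8439]]
tray [np.int64(1353), np.int64(1223)] [ 0.5435 -0.2795  0.     -0.2799] cost 0.082 side/top alone [[0.543, -0.2746, 0.0, -0.2775], [0.544, -0.2807, 0.0, -0.2824]]
frame [np.int64(1458), np.int64(699)] [ 0.4974 -0.0396  0.0474  3.066 ] cost 0.066 side/top alone [[0.4975, -0.0395, 0.0474, 3.0538], [0.4974, -0.0396, 0.0474, 3.066]]
cover [np.int64(1522), np.int64(996)] [0.5053 0.0803 0.0475 3.0776] cost 0.044 side/top alone [[0.5054, 0.0803, 0.0475, 3.0768], [0.5051, 0.0804, 0.0475, 3.0821]]
```

```bash
cat > plan.py <<'E'
from fit import *
res=np.load("res.npy",allow_pickle=True).item()
def tool(Rpart): # fingers against part z, jaws along part y; choose nearer half turn
    R=Rpart.as_matrix();cur=Ro.from_rotvec(manip.state()["eef_rot"]);o=[]
    for s in(1,-1):
        y=-R[:,2];z=s*R[:,1];o.append(Ro.from_matrix(np.c_[np.cross(y,z),y,z]))
    return min(o,key=lambda r:abs(JT(cur,r)))
def JT(cur,r): return (cur.inv()*r).magnitude()
def plan(Rt,grasp):
    """turn first about the TCP, then shift in the turned tool axes (mm)"""
    s=manip.state();cur=Ro.from_rotvec(s["eef_rot"]);p=np.array(s["position"])
    tcp=np.array(grasp)+manip.grip_point_offset*Rt.as_matrix()[:,1]
    print("t",round(s["t"],2),"pos",p.round(4),"gap",round(float(s["finger_gap"]),3),"F",np.round(s["wrist_force"],1),"q",np.round(s["joint_positions"],2))
    print("  target TCP",tcp.round(4))
    print("  turn deg",np.degrees((cur.inv()*Rt).as_rotvec()).round(2),
          "| shift BEFORE turn mm",(1e3*cur.inv().apply(tcp-p)).round(1),"| shift AFTER turn mm",(1e3*Rt.inv().apply(tcp-p)).round(1))
def part(n,tilt,h,up=0,dv=(0,0,0)):
    R,p=pose(res[n],tilt);return tool(R),p+R.apply([0,0,h])+np.array([0,0,up])+dv
E
python3 -c "
from plan import *
print(Ro.from_rotvec(manip.state()['eef_rot']).as_matrix().round(3))
plan(*part('tray',0,.029,.09)); plan(*part('stand',0,.037,.15)); plan(*part('frame',np.pi/6,.016))
"
```

```text
[[-0.916 -0.     0.401]
 [-0.401 -0.    -0.916]
 [ 0.    -1.     0.   ]]
t 1.1 pos [ 0.2507 -0.5725  0.2313] gap 0.999 F [-0.8 -0.7  0.4] q [-1.27  0.22  1.61 -0.    1.31 -0.11]
  target TCP [ 0.5435 -0.2795  0.1003]
  turn deg [-0.   39.69  0.  ] | shift BEFORE turn mm [-385.7  131.  -151. ] | shift AFTER turn mm [-200.4  131.  -362.5]
t 1.1 pos [ 0.2507 -0.5725  0.2313] gap 0.999 F [-0.8 -0.7  0.4] q [-1.27  0.22  1.61 -0.    1.31 -0.11]
  target TCP [0.5444 0.2872 0.1683]
  turn deg [-0.   40.13  0.  ] | shift BEFORE turn mm [-613.9   63.  -669.7] | shift AFTER turn mm [ -37.7   63.  -907.7]
t 1.1 pos [ 0.2507 -0.5725  0.2313] gap 0.999 F [-0.8 -0.7  0.4] q [-1.27  0.22  1.61 -0.    1.31 -0.11]
  target TCP [ 0.4961 -0.0395  0.0451]
  turn deg [ -7.33  27.33 -29.39] | shift BEFORE turn mm [-438.6  186.2 -389.8] | shift AFTER turn mm [-270.1   59.1 -550. ]
```

```bash
python3 -m inch '[{"ry":9.9},{"ry":9.9},{"ry":9.9},{"ry":9.9},{"dx":-0.0285,"dy":0.0185,"dz":-0.0515},{"dx":-0.0285,"dy":0.0185,"dz":-0.0515},{"dx":-0.0285,"dy":0.0185,"dz":-0.0515},{"dx":-0.0285,"dy":0.0185,"dz":-0.0515},{"dx":-0.0285,"dy":0.0185,"dz":-0.0515},{"dx":-0.0285,"dy":0.0185,"dz":-0.0515},{"dx":-0.0285,"dy":0.0185,"dz":-0.0515},{}]' 40; python3 -c "
from plan import *
plan(*part('tray',0,.029))"
```

```text
t 1.1 pos [ 0.2507 -0.5725  0.2313] gap 0.999 F [-0.8 -0.7  0.4] q [-1.27  0.22  1.61 -0.    1.31 -0.11]
  target TCP [ 0.5435 -0.2795  0.0103]
  turn deg [-0.   39.69  0.  ] | shift BEFORE turn mm [-385.7  221.  -151. ] | shift AFTER turn mm [-200.4  221.  -362.5]invalid input at $[0]: expected keys rx, ry, rz, dx, dy, dz, hand
```

```bash
python3 -m inch '[{"rx":0,"ry":9.9,"rz":0,"dx":0,"dy":0,"dz":0,"hand":0},{"rx":0,"ry":9.9,"rz":0,"dx":0,"dy":0,"dz":0,"hand":0},{"rx":0,"ry":9.9,"rz":0,"dx":0,"dy":0,"dz":0,"hand":0},{"rx":0,"ry":9.9,"rz":0,"dx":0,"dy":0,"dz":0,"hand":0},{"rx":0,"ry":0,"rz":0,"dx":-0.0285,"dy":0.0185,"dz":-0.0515,"hand":0},{"rx":0,"ry":0,"rz":0,"dx":-0.0285,"dy":0.0185,"dz":-0.0515,"hand":0},{"rx":0,"ry":0,"rz":0,"dx":-0.0285,"dy":0.0185,"dz":-0.0515,"hand":0},{"rx":0,"ry":0,"rz":0,"dx":-0.0285,"dy":0.0185,"dz":-0.0515,"hand":0},{"rx":0,"ry":0,"rz":0,"dx":-0.0285,"dy":0.0185,"dz":-0.0515,"hand":0},{"rx":0,"ry":0,"rz":0,"dx":-0.0285,"dy":0.0185,"dz":-0.0515,"hand":0},{"rx":0,"ry":0,"rz":0,"dx":-0.0285,"dy":0.0185,"dz":-0.0515,"hand":0},{"rx":0,"ry":0,"rz":0,"dx":0,"dy":0,"dz":0,"hand":0}]' 40; python3 -c "
from plan import *
plan(*part('tray',0,.029))"
```

```text
t: 2.6
position: [0.556, -0.2866, 0.1007]
eef_rot: [-0.323, -2.05, 2.067]
wrist_force: [-0.6, -0.1, -0.1]
finger_gap: 1.0
t 2.6 pos [ 0.556  -0.2866  0.1007] gap 1.0 F [-0.6 -0.1 -0.1] q [-0.59  0.35  1.71 -0.01  1.07  1.29]
  target TCP [ 0.5435 -0.2795  0.0103]
  turn deg [-0.41 -1.51 -0.37] | shift BEFORE turn mm [14.7 90.2 -3.6] | shift AFTER turn mm [14.1 90.4 -3.3]
```

```bash
python3 -m inch '[{"rx":-0.4,"ry":-1.5,"rz":-0.4,"dx":0.007,"dy":0.02,"dz":-0.002,"hand":0},{"rx":0,"ry":0,"rz":0,"dx":0.007,"dy":0.025,"dz":-0.0015,"hand":0},{"rx":0,"ry":0,"rz":0,"dx":0,"dy":0.025,"dz":0,"hand":0},{"rx":0,"ry":0,"rz":0,"dx":0,"dy":0.015,"dz":0,"hand":0},{"rx":0,"ry":0,"rz":0,"dx":0,"dy":0,"dz":0,"hand":0}]' 40; python3 -c "
from plan import *
plan(*part('tray',0,.029))"
```

```text
t: 3.22
position: [0.5383, -0.2828, 0.0111]
eef_rot: [-0.289, -2.069, 2.069]
wrist_force: [-0.8, 0.2, 0.5]
finger_gap: 0.995
t 3.23 pos [ 0.5383 -0.2828  0.0111] gap 0.995 F [-0.8  0.2  0.5] q [-0.6   0.45  1.77 -0.    0.92  1.25]
  target TCP [ 0.5435 -0.2795  0.0103]
  turn deg [-0.01 -0.09  0.2 ] | shift BEFORE turn mm [-4.   0.8 -4.6] | shift AFTER turn mm [-4.   0.8 -4.6]
```

```bash
python3 -m inch '[{"rx":0,"ry":0,"rz":0,"dx":-0.004,"dy":0,"dz":-0.0046,"hand":0},{"rx":0,"ry":0,"rz":0,"dx":0,"dy":0,"dz":0,"hand":1},{"rx":0,"ry":0,"rz":0,"dx":0,"dy":0,"dz":0,"hand":1},{"rx":0,"ry":0,"rz":0,"dx":0,"dy":0,"dz":0,"hand":1},{"rx":0,"ry":0,"rz":0,"dx":0,"dy":0,"dz":0,"hand":1},{"rx":0,"ry":0,"rz":0,"dx":0,"dy":0,"dz":0,"hand":1},{"rx":0,"ry":0,"rz":0,"dx":0,"dy":0,"dz":0,"hand":1}]' 40; python3 -c "
from plan import *
plan(*part('tray',0,.029))"
```

```text
t: 4.1
position: [0.5452, -0.2807, 0.0138]
eef_rot: [-0.294, -2.069, 2.072]
wrist_force: [0.7, -0.4, -2.3]
finger_gap: 0.644
t 4.1 pos [ 0.5452 -0.2807  0.0138] gap 0.644 F [ 0.7 -0.4 -2.3] q [-0.59  0.46  1.76 -0.    0.93  1.26]
  target TCP [ 0.5435 -0.2795  0.0103]
  turn deg [-0.08 -0.09 -0.02] | shift BEFORE turn mm [ 2.   3.5 -0.6] | shift AFTER turn mm [ 2.   3.5 -0.6]
```

```bash
python3 -m inch '[{"rx":0,"ry":0,"rz":0,"dx":0,"dy":-0.03,"dz":0,"hand":1},{"rx":0,"ry":0,"rz":0,"dx":0,"dy":-0.05,"dz":0,"hand":1},{"rx":0,"ry":0,"rz":0,"dx":0,"dy":-0.05,"dz":0,"hand":1},{"rx":0,"ry":0,"rz":0,"dx":0,"dy":-0.05,"dz":0,"hand":1}]' 40;  python3 -c "
from plan import *
plan(*part('stand',0,.037,.15))"
```

```text
t: 4.6
position: [0.5403, -0.2774, 0.19]
eef_rot: [-0.276, -2.07, 2.057]
wrist_force: [-0.0, 0.1, -1.2]
finger_gap: 0.649
t 4.6 pos [ 0.5403 -0.2774  0.19  ] gap 0.649 F [-0.   0.1 -1.2] q [-0.59  0.23  1.68 -0.    1.25  1.26]
  target TCP [0.5444 0.2872 0.1683]
  turn deg [0.22 0.33 0.93] | shift BEFORE turn mm [ 152.7   26.3 -543.4] | shift AFTER turn mm [ 156.2   21.7 -542.6]
```

```bash
python3 -m inch '[{"rx":0,"ry":0,"rz":0.9,"dx":0.0155,"dy":0.002,"dz":-0.054,"hand":1},{"rx":0,"ry":0,"rz":0,"dx":0.0155,"dy":0.002,"dz":-0.054,"hand":1},{"rx":0,"ry":0,"rz":0,"dx":0.0155,"dy":0.002,"dz":-0.054,"hand":1},{"rx":0,"ry":0,"rz":0,"dx":0.0155,"dy":0.002,"dz":-0.054,"hand":1},{"rx":0,"ry":0,"rz":0,"dx":0.0155,"dy":0.002,"dz":-0.054,"hand":1},{"rx":0,"ry":0,"rz":0,"dx":0.0155,"dy":0.002,"dz":-0.054,"hand":1},{"rx":0,"ry":0,"rz":0,"dx":0.0155,"dy":0.002,"dz":-0.054,"hand":1},{"rx":0,"ry":0,"rz":0,"dx":0.0155,"dy":0.002,"dz":-0.054,"hand":1},{"rx":0,"ry":0,"rz":0,"dx":0.0155,"dy":0.002,"dz":-0.054,"hand":1},{"rx":0,"ry":0,"rz":0,"dx":0.0155,"dy":0.002,"dz":-0.054,"hand":1},{"rx":0,"ry":0,"rz":0,"dx":0,"dy":0,"dz":0,"hand":1}]' 40;  python3 -c "
from plan import *
plan(*part('stand',0,.037,.13))
s,t=grab_frame('side'),grab_frame('top')
o=np.vstack([s['frame'][200:440,120:440].repeat(2,0).repeat(2,1)[:,:,::-1]])
o2=t['frame'][180:330,120:300].repeat(2,0).repeat(2,1)[:,:,::-1]
a=np.hstack([o,np.zeros((480,160,3),np.uint8)]);cv2.imwrite('pics/h1.png',a);cv2.imwrite('pics/h1t.png',o2)
"
```

```text
t: 5.98
position: [0.5467, 0.2976, 0.1752]
eef_rot: [-0.318, -2.074, 2.078]
wrist_force: [0.7, -0.6, -1.4]
finger_gap: 0.645
t 5.97 pos [0.5467 0.2976 0.1752] gap 0.645 F [ 0.7 -0.6 -1.4] q [ 0.39  0.25  1.68 -0.01  1.19  2.25]
  target TCP [0.5444 0.2872 0.1483]
  turn deg [ 0.04  0.09 -1.08] | shift BEFORE turn mm [-0.1 26.9 10.6] | shift AFTER turn mm [-0.7 26.9 10.6]
```

View pics/h1.png

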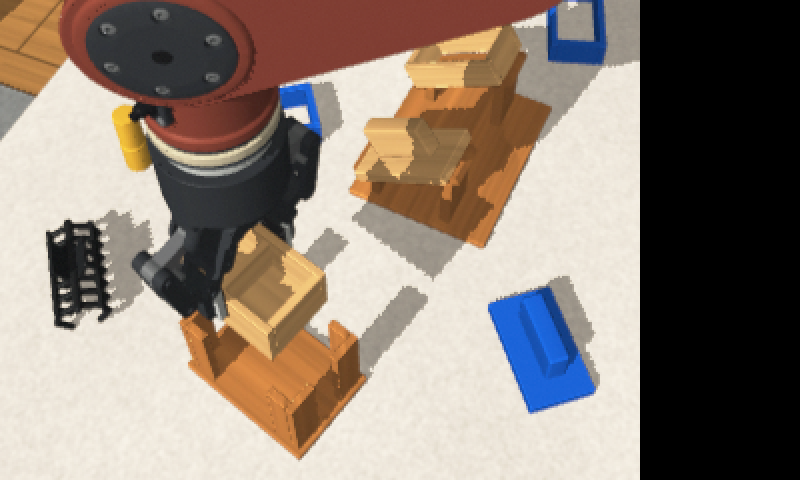

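```bash
cat > held.py <<'E'
from plan import *
from meas import masks,comp
import sys
def held(name,pxs,h,cams="side top"):
    """fit part held by gripper: shift along tool x,z, height along y, yaw; gripper pixels ignored; h= guess TCP->underside along -y"""
    st=manip.state();T=Ro.from_rotvec(st["eef_rot"]);p=np.array(st["position"])
    C=[grab_frame(c) for c in cams.split()];G=[]
    for c,px in zip(C,pxs):
        w,g=wood(c);pale=comp(w&(g>=.675),px);v=c["frame"].max(2)
        ok=(pale|(~w&(v>110))|(w&(g<.675)&(v>70))).astype(np.uint8)
        ok=cv2.erode(ok,np.ones((2,2)))|pale
        if px is None: continue
        G.append((c,*[cv2.resize(k.astype(np.uint8),None,fx=S,fy=S,interpolation=cv2.INTER_NEAREST) for k in(pale,ok)]))
    # part axes: z=-tool y, y=tool z -> x = y cross z
    M=T.as_matrix();B=np.c_[-M[:,0]*-1,M[:,2],-M[:,1]];B[:,0]=np.cross(B[:,1],B[:,2])
    def ev(u,gs):
        c=0
        Rm=B@Ro.from_euler("z",u[3]*10).as_matrix();q=p+M@np.array([u[0],u[1],u[2]])
        for cam,pa,ok in gs:
            r=render(MODELS[name],Rm,q,cam)&ok;c+=(r^pa).sum()/pa.sum()
        return c
    for lab,gs,fr in [(n,[g],[0,2]) for n,g in zip(cams.split(),G)]+[("both",G,[0,2]),("both4",G,[0,1,2,3])]:
        u0=np.array([0,h,0,0.])
        def f(w): u=u0.copy();u[fr]=w;return ev(u,gs)
        x0=u0[fr];sim=np.vstack([x0]+[x0+.006*e for e in np.eye(len(fr))])
        o=minimize(f,x0,method="Nelder-Mead",options=dict(initial_simplex=sim,xatol=1e-4,fatol=1e-4))
        u=u0.copy();u[fr]=o.x;print(lab,"tool shift mm",(u[:3]*1e3).round(1),"yaw deg",round(np.degrees(u[3]*10),1),"cost",round(o.fun,3),"pos",(p+M@u[:3]).round(4))
E
python3 -c "
from held import *
held('tray',[(240,340),(205,245)],.0138)"
```

```text
side tool shift mm [ 1.7 13.8 -0.8] yaw deg 0.0 cost 0.048 pos [0.5459 0.2953 0.1613]
top tool shift mm [ 1.9 13.8  2.3] yaw deg 0.0 cost 0.02 pos [0.5448 0.2924 0.1613]
both tool shift mm [ 1.8 13.8  1.6] yaw deg 0.0 cost 0.112 pos [0.5452 0.293  0.1613]
both4 tool shift mm [ 0.9 18.7  1. ] yaw deg -0.6 cost 0.077 pos [0.5462 0.2933 0.1564]
```

View pics/h1t.png

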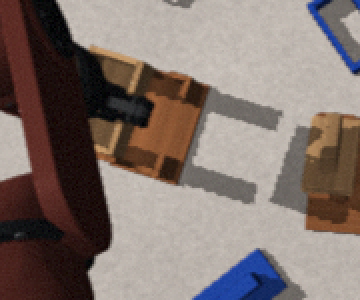

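```bash
python3 -m inch '[{"rx":0,"ry":0,"rz":-1,"dx":-0.002,"dy":0.02,"dz":0.009,"hand":1},{"rx":0,"ry":0,"rz":0,"dx":0,"dy":0.02,"dz":0,"hand":1},{"rx":0,"ry":0,"rz":0,"dx":0,"dy":0.02,"dz":0,"hand":1},{"rx":0,"ry":0,"rz":0,"dx":0,"dy":0,"dz":0,"hand":1},{"rx":0,"ry":0,"rz":0,"dx":0,"dy":0,"dz":0,"hand":1}]' 40;  python3 -c "
from plan import *
plan(*part('stand',0,.0405,dv=(.0017,.0008,0)))"
```

```text
t: 6.8
position: [0.5466, 0.2776, 0.109]
eef_rot: [-0.306, -2.056, 2.064]
wrist_force: [-0.0, 0.2, -1.5]
finger_gap: 0.649
t 6.8 pos [0.5466 0.2776 0.109 ] gap 0.649 F [-0.   0.2 -1.5] q [ 0.36  0.32  1.73 -0.    1.1   2.23]
  target TCP [0.5461 0.288  0.0218]
  turn deg [-0.25 -0.61  0.16] | shift BEFORE turn mm [  3.3  87.2 -10.1] | shift AFTER turn mm [ 3.5 87.2 -9.8]
```

```bash
python3 -m inch '[{"rx":0,"ry":-0.6,"rz":0,"dx":0.0035,"dy":0,"dz":-0.01,"hand":1},{"rx":0,"ry":0,"rz":0,"dx":0,"dy":0,"dz":0,"hand":1},{"rx":0,"ry":0,"rz":0,"dx":0,"dy":0,"dz":0,"hand":1}]' 40;  python3 -c "
from plan import *
plan(*part('stand',0,.0405,dv=(.0017,.0008,0)))"
```

```text
t: 7.18
position: [0.5474, 0.2903, 0.111]
eef_rot: [-0.297, -2.066, 2.07]
wrist_force: [-0.6, -0.0, -1.7]
finger_gap: 0.649
t 7.17 pos [0.5474 0.2903 0.111 ] gap 0.649 F [-0.6 -0.  -1.7] q [ 0.38  0.33  1.71 -0.    1.1   2.23]
  target TCP [0.5461 0.288  0.0218]
  turn deg [-0.1  0.1 -0. ] | shift BEFORE turn mm [ 0.6 89.2  2.4] | shift AFTER turn mm [ 0.6 89.2  2.6]
```

```bash
python3 -m inch '[{"rx":0,"ry":0,"rz":0,"dx":0.0005,"dy":0.012,"dz":0.002,"hand":1},{"rx":0,"ry":0,"rz":0,"dx":0,"dy":0,"dz":0,"hand":1},{"rx":0,"ry":0,"rz":0,"dx":0,"dy":0,"dz":0,"hand":1}]' 40;  python3 -c "
from held import *
plan(*part('stand',0,.0405,dv=(.0017,.0008,0)))
held('tray',[(245,390),(195,250)],.0138)"
```

```text
t: 7.55
position: [0.5464, 0.2885, 0.0985]
eef_rot: [-0.298, -2.067, 2.07]
wrist_force: [0.1, 0.6, -2.0]
finger_gap: 0.648
t 7.55 pos [0.5464 0.2885 0.0985] gap 0.648 F [ 0.1  0.6 -2. ] q [ 0.37  0.34  1.72 -0.    1.08  2.23]
  target TCP [0.5461 0.288  0.0218]
  turn deg [-0.09  0.11 -0.04] | shift BEFORE turn mm [ 0.2 76.7  0.4] | shift AFTER turn mm [ 0.2 76.7  0.5]
side tool shift mm [ 1.7 13.8 -0.5] yaw deg 0.0 cost 0.044 pos [0.5449 0.2895 0.0847]
top tool shift mm [ 1.2 13.8  2.1] yaw deg 0.0 cost 0.072 pos [0.5447 0.2868 0.0847]
both tool shift mm [ 1.4 13.8  1.8] yaw deg 0.0 cost 0.157 pos [0.5445 0.2871 0.0847]
both4 tool shift mm [ 0.6 18.2  0.9] yaw deg -0.4 cost 0.112 pos [0.5456 0.2878 0.0803]
```

```bash
python3 -m inch '[{"rx":0,"ry":0,"rz":0,"dx":0,"dy":0.015,"dz":0.001,"hand":1},{"rx":0,"ry":0,"rz":0,"dx":0,"dy":0.015,"dz":0,"hand":1},{"rx":0,"ry":0,"rz":0,"dx":0,"dy":0.015,"dz":0,"hand":1},{"rx":0,"ry":0,"rz":0,"dx":0,"dy":0.005,"dz":0,"hand":1},{"rx":0,"ry":0,"rz":0,"dx":0,"dy":0,"dz":0,"hand":1},{"rx":0,"ry":0,"rz":0,"dx":0,"dy":0,"dz":0,"hand":1}]' 40;  python3 -c "
from held import *
plan(*part('stand',0,.0405,dv=(.0017,.0000,0)))"
```

```text
t: 8.4
position: [0.545, 0.2868, 0.0435]
eef_rot: [-0.295, -2.064, 2.07]
wrist_force: [-0.6, 0.1, -1.7]
finger_gap: 0.645
t 8.4 pos [0.545  0.2868 0.0435] gap 0.645 F [-0.6  0.1 -1.7] q [ 0.37  0.42  1.74 -0.    0.98  2.23]
  target TCP [0.5461 0.2872 0.0218]
  turn deg [-0.19  0.1   0.1 ] | shift BEFORE turn mm [-1.  21.7 -0.8] | shift AFTER turn mm [-0.9 21.7 -0.7]
```

```bash
python3 -m inch '[{"rx":0,"ry":0,"rz":0,"dx":-0.001,"dy":0.008,"dz":-0.0005,"hand":1},{"rx":0,"ry":0,"rz":0,"dx":0,"dy":0.005,"dz":0,"hand":1},{"rx":0,"ry":0,"rz":0,"dx":0,"dy":0.003,"dz":0,"hand":1},{"rx":0,"ry":0,"rz":0,"dx":0,"dy":0,"dz":0,"hand":1}]' 40;  python3 -c "
from held import *
plan(*part('stand',0,.0405,dv=(.0017,.0000,0)))"
```

```text
t: 8.9
position: [0.5471, 0.2874, 0.0276]
eef_rot: [-0.297, -2.066, 2.07]
wrist_force: [-0.3, 0.4, -2.1]
finger_gap: 0.645
t 8.9 pos [0.5471 0.2874 0.0276] gap 0.645 F [-0.3  0.4 -2.1] q [ 0.37  0.44  1.74 -0.    0.95  2.23]
  target TCP [0.5461 0.2872 0.0218]
  turn deg [-0.11  0.1  -0.01] | shift BEFORE turn mm [1.  5.8 0.5] | shift AFTER turn mm [1.  5.8 0.5]
```

```bash
python3 -m inch '[{"rx":0,"ry":0,"rz":0,"dx":0.001,"dy":0.003,"dz":0,"hand":1},{"rx":0,"ry":0,"rz":0,"dx":0,"dy":0.002,"dz":0,"hand":1},{"rx":0,"ry":0,"rz":0,"dx":0,"dy":0.0015,"dz":0,"hand":1},{"rx":0,"ry":0,"rz":0,"dx":0,"dy":0.001,"dz":0,"hand":1}]' 40;  python3 -c "
from held import *
plan(*part('stand',0,.0405,dv=(.0017,.0000,0)))"
```

```text
t: 9.4
position: [0.5466, 0.2879, 0.0217]
eef_rot: [-0.297, -2.066, 2.07]
wrist_force: [-4.7, -1.4, 6.8]
finger_gap: 0.647
t 9.4 pos [0.5466 0.2879 0.0217] gap 0.647 F [-4.7 -1.4  6.8] q [ 0.37  0.45  1.75 -0.    0.94  2.23]
  target TCP [0.5461 0.2872 0.0218]
  turn deg [-0.1   0.11 -0.02] | shift BEFORE turn mm [ 0.3 -0.1  0.8] | shift AFTER turn mm [ 0.3 -0.1  0.8]
```

```bash
python3 -m inch '[{"rx":0,"ry":0,"rz":0,"dx":0,"dy":0,"dz":0,"hand":0.15},{"rx":0,"ry":0,"rz":0,"dx":0,"dy":0,"dz":0,"hand":0.15},{"rx":0,"ry":0,"rz":0,"dx":0,"dy":0,"dz":0,"hand":0.15},{"rx":0,"ry":0,"rz":0,"dx":0,"dy":0,"dz":0,"hand":0.15},{"rx":0,"ry":0,"rz":0,"dx":0,"dy":-0.02,"dz":0,"hand":0.15},{"rx":0,"ry":0,"rz":0,"dx":0,"dy":-0.04,"dz":0,"hand":0.1},{"rx":0,"ry":0,"rz":0,"dx":0,"dy":-0.06,"dz":0,"hand":0.0},{"rx":0,"ry":0,"rz":0,"dx":0,"dy":-0.06,"dz":0,"hand":0},{"rx":0,"ry":0,"rz":0,"dx":0,"dy":-0.03,"dz":0,"hand":0},{"rx":0,"ry":0,"rz":0,"dx":0,"dy":0,"dz":0,"hand":0}]' 40;  python3 -c "
from plan import *
plan(*part('frame',np.pi/6,.016,.0));plan(*part('frame',np.pi/6,.1,.0))"
```

```text
t: 10.65
position: [0.5481, 0.2889, 0.246]
eef_rot: [-0.307, -2.075, 2.069]
wrist_force: [0.3, -0.1, -0.4]
finger_gap: 1.002
t 10.65 pos [0.5481 0.2889 0.246 ] gap 1.002 F [ 0.3 -0.1 -0.4] q [ 0.37  0.19  1.62 -0.    1.33  2.23]
  target TCP [ 0.4961 -0.0395  0.0451]
  turn deg [  3.33 -11.72 -30.36] | shift BEFORE turn mm [-41.  199.9 330.6] | shift AFTER turn mm [-77.  187.6 331.4]
t 10.65 pos [0.5481 0.2889 0.246 ] gap 1.002 F [ 0.3 -0.1 -0.4] q [ 0.37  0.19  1.62 -0.    1.33  2.23]
  target TCP [ 0.5379 -0.0427  0.1178]
  turn deg [  3.33 -11.72 -30.36] | shift BEFORE turn mm [-82.7 127.5 321.5] | shift AFTER turn mm [-77.  103.6 331.4]
```

```bash
python3 -m inch '[{"rx":0.83,"ry":-2.93,"rz":-7.6,"dx":0,"dy":0,"dz":0,"hand":0},{"rx":0.83,"ry":-2.93,"rz":-7.6,"dx":0,"dy":0,"dz":0,"hand":0},{"rx":0.83,"ry":-2.93,"rz":-7.6,"dx":0,"dy":0,"dz":0,"hand":0},{"rx":0.83,"ry":-2.93,"rz":-7.6,"dx":0,"dy":0,"dz":0,"hand":0},{"rx":0,"ry":0,"rz":0,"dx":-0.013,"dy":0.005,"dz":0.055,"hand":0},{"rx":0,"ry":0,"rz":0,"dx":-0.013,"dy":0.005,"dz":0.055,"hand":0},{"rx":0,"ry":0,"rz":0,"dx":-0.013,"dy":0.005,"dz":0.055,"hand":0},{"rx":0,"ry":0,"rz":0,"dx":-0.013,"dy":0.005,"dz":0.055,"hand":0},{"rx":0,"ry":0,"rz":0,"dx":-0.013,"dy":0.005,"dz":0.055,"hand":0},{"rx":0,"ry":0,"rz":0,"dx":-0.013,"dy":0.005,"dz":0.05,"hand":0},{"rx":0,"ry":0,"rz":0,"dx":0,"dy":0,"dz":0,"hand":0},{"rx":0,"ry":0,"rz":0,"dx":0,"dy":0,"dz":0,"hand":0}]' 40;  python3 -c "
from plan import *
plan(*part('frame',np.pi/6,.016,.0))
res['tray0']=res['tray']
s,t=grab_frame('side'),grab_frame('top')
from meas import masks
M=masks([s,t],'pale',[(245,390),(195,250)])
for c,m in zip([s,t],M): print(m.sum(),fit('tray',[.5444,.2872,.008,2.854],0,[c],[m],(1,1,0,1)))
o=np.hstack([s['frame'][130:430,150:450],t['frame'][130:430,150:450]])[:,:,::-1];cv2.imwrite('pics/h2.png',o)
"
```

```text
t: 12.15
position: [0.5653, -0.0479, 0.1559]
eef_rot: [0.491, -1.893, 1.853]
wrist_force: [0.8, 0.5, 0.1]
finger_gap: 0.999
t 12.15 pos [ 0.5653 -0.0479  0.1559] gap 0.999 F [0.8 0.5 0.1] q [-0.18  0.55  1.41 -0.06  1.75  1.47]
  target TCP [ 0.4961 -0.0395  0.0451]
  turn deg [-0.2   0.52  2.87] | shift BEFORE turn mm [ -1.7 130.9  -3.6] | shift AFTER turn mm [  4.9 130.8  -3.2]
2284 (array([0.54526477, 0.28865834, 0.008     , 2.86023726]), np.float64(0.1844975214060388))
1164 (array([0.54455497, 0.28560211, 0.008     , 2.860293  ]), np.float64(0.10562280359234677))
```

View pics/h2.png

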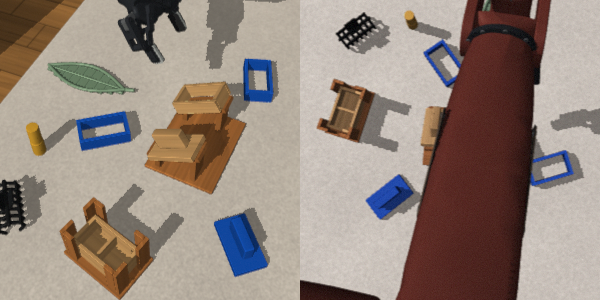

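The tray sits in the stand, flat and square (image left, (105,245)). Next I'll come down on the frame square to the slope.

```bash
python3 -m inch '[{"rx":-0.2,"ry":0.5,"rz":2.9,"dx":0,"dy":0,"dz":0,"hand":0},{"rx":0,"ry":0,"rz":0,"dx":0.003,"dy":0.03,"dz":-0.003,"hand":0},{"rx":0,"ry":0,"rz":0,"dx":0.002,"dy":0.03,"dz":0,"hand":0},{"rx":0,"ry":0,"rz":0,"dx":0,"dy":0.02,"dz":0,"hand":0},{"rx":0,"ry":0,"rz":0,"dx":0,"dy":0,"dz":0,"hand":0},{"rx":0,"ry":0,"rz":0,"dx":0,"dy":0,"dz":0,"hand":0}]' 40;  python3 -c "
from plan import *
plan(*part('frame',np.pi/6,.016,.0))"
```

```text
t: 13.0
position: [0.5231, -0.033, 0.0908]
eef_rot: [0.443, -1.926, 1.894]
wrist_force: [0.4, -0.1, 0.9]
finger_gap: 0.998
t 13.0 pos [ 0.5231 -0.033   0.0908] gap 0.998 F [ 0.4 -0.1  0.9] q [-0.17  0.51  1.6  -0.05  1.55  1.48]
  target TCP [ 0.4961 -0.0395  0.0451]
  turn deg [-0.37  0.71 -0.56] | shift BEFORE turn mm [ 0.7 52.9  8.2] | shift AFTER turn mm [ 0.  52.8  8.5]
```

```bash
python3 -m inch '[{"rx":-0.3,"ry":0.7,"rz":-0.5,"dx":0,"dy":0.01,"dz":0.008,"hand":0},{"rx":0,"ry":0,"rz":0,"dx":0,"dy":0,"dz":0,"hand":0},{"rx":0,"ry":0,"rz":0,"dx":0,"dy":0.01,"dz":0,"hand":0},{"rx":0,"ry":0,"rz":0,"dx":0,"dy":0.015,"dz":0,"hand":0},{"rx":0,"ry":0,"rz":0,"dx":0,"dy":0.01,"dz":0,"hand":0},{"rx":0,"ry":0,"rz":0,"dx":0,"dy":0,"dz":0,"hand":0}]' 40;  python3 -c "
from plan import *
plan(*part('frame',np.pi/6,.016,.0))"
```

```text
t: 13.75
position: [0.5004, -0.04, 0.0503]
eef_rot: [0.434, -1.919, 1.883]
wrist_force: [0.2, 0.3, -1.6]
finger_gap: 0.994
t 13.75 pos [ 0.5004 -0.04    0.0503] gap 0.994 F [ 0.2  0.3 -1.6] q [-0.19  0.53  1.66 -0.06  1.47  1.48]
  target TCP [ 0.4961 -0.0395  0.0451]
  turn deg [-0.07 -0.04 -0.2 ] | shift BEFORE turn mm [ 1.2  6.7 -0.2] | shift AFTER turn mm [ 1.2  6.7 -0.2]
```

```bash
python3 -m inch '[{"rx":0,"ry":0,"rz":0,"dx":0.001,"dy":0.005,"dz":0,"hand":0},{"rx":0,"ry":0,"rz":0,"dx":0,"dy":0,"dz":0,"hand":1},{"rx":0,"ry":0,"rz":0,"dx":0,"dy":0,"dz":0,"hand":1},{"rx":0,"ry":0,"rz":0,"dx":0,"dy":0,"dz":0,"hand":1},{"rx":0,"ry":0,"rz":0,"dx":0,"dy":0,"dz":0,"hand":1},{"rx":0,"ry":0,"rz":0,"dx":0,"dy":0,"dz":0,"hand":1}]' 40;  python3 -c "
from plan import *
plan(*part('frame',np.pi/6,.016,.0))"
```

```text
t: 14.5
position: [0.4978, -0.0398, 0.0471]
eef_rot: [0.433, -1.92, 1.884]
wrist_force: [-0.1, 0.3, -0.6]
finger_gap: 0.65
t 14.5 pos [ 0.4978 -0.0398  0.0471] gap 0.65 F [-0.1  0.3 -0.6] q [-0.19  0.53  1.66 -0.06  1.46  1.48]
  target TCP [ 0.4961 -0.0395  0.0451]
  turn deg [-0.08 -0.03 -0.28] | shift BEFORE turn mm [ 0.5  2.6 -0.1] | shift AFTER turn mm [ 0.5  2.6 -0.1]
```

```bash
python3 -m inch '[{"rx":0,"ry":0,"rz":0,"dx":0,"dy":-0.02,"dz":0,"hand":1},{"rx":0,"ry":0,"rz":0,"dx":0,"dy":-0.04,"dz":0,"hand":1},{"rx":0,"ry":0,"rz":0,"dx":0,"dy":-0.05,"dz":0,"hand":1},{"rx":0,"ry":0,"rz":0,"dx":0,"dy":-0.05,"dz":0,"hand":1},{"rx":-0.83,"ry":2.93,"rz":7.5,"dx":0,"dy":0,"dz":0,"hand":1},{"rx":-0.83,"ry":2.93,"rz":7.5,"dx":0,"dy":0,"dz":0,"hand":1},{"rx":-0.83,"ry":2.93,"rz":7.5,"dx":0,"dy":0,"dz":0,"hand":1},{"rx":-0.83,"ry":2.93,"rz":7.5,"dx":0,"dy":0,"dz":0,"hand":1},{"rx":0,"ry":0,"rz":0,"dx":0,"dy":0,"dz":0,"hand":1}]' 40;  python3 -c "
from plan import *
plan(*part('stand',0,.0187+.13,dv=(.0005,0,0)))"
```

```text
t: 15.62
position: [0.5878, -0.0471, 0.2019]
eef_rot: [-0.344, -2.081, 2.079]
wrist_force: [0.6, 0.9, -1.1]
finger_gap: 0.648
t 15.62 pos [ 0.5878 -0.0471  0.2019] gap 0.648 F [ 0.6  0.9 -1.1] q [-0.2   0.15  1.75  0.    1.21  1.66]
  target TCP [0.5449 0.2872 0.13  ]
  turn deg [ 0.36 -0.24 -2.08] | shift BEFORE turn mm [ 139.8   68.9 -307.4] | shift AFTER turn mm [ 136.    71.9 -308.4]
```

```bash
python3 -m inch '[{"rx":0.3,"ry":-0.2,"rz":-2,"dx":0.022,"dy":0.002,"dz":-0.05,"hand":1},{"rx":0,"ry":0,"rz":0,"dx":0.022,"dy":0.002,"dz":-0.05,"hand":1},{"rx":0,"ry":0,"rz":0,"dx":0.022,"dy":0.005,"dz":-0.05,"hand":1},{"rx":0,"ry":0,"rz":0,"dx":0.022,"dy":0.01,"dz":-0.05,"hand":1},{"rx":0,"ry":0,"rz":0,"dx":0.022,"dy":0.01,"dz":-0.05,"hand":1},{"rx":0,"ry":0,"rz":0,"dx":0.01,"dy":0.01,"dz":-0.03,"hand":1},{"rx":0,"ry":0,"rz":0,"dx":0,"dy":0,"dz":0,"hand":1},{"rx":0,"ry":0,"rz":0,"dx":0,"dy":0,"dz":0,"hand":1}]' 40;  python3 -c "
from plan import *
plan(*part('stand',0,.0187+.115,dv=(.0005,0,0)))"
```

```text
t: 16.62
position: [0.5648, 0.2649, 0.1711]
eef_rot: [-0.302, -2.07, 2.072]
wrist_force: [0.7, -0.5, -0.7]
finger_gap: 0.651
t 16.62 pos [0.5648 0.2649 0.1711] gap 0.651 F [ 0.7 -0.5 -0.7] q [ 0.33  0.27  1.67 -0.    1.2   2.18]
  target TCP [0.5449 0.2872 0.115 ]
  turn deg [-0.01  0.18 -0.29] | shift BEFORE turn mm [ 25.7  56.  -15.8] | shift AFTER turn mm [ 25.4  56.1 -15.7]
```

```bash
python3 -m inch '[{"rx":0,"ry":0,"rz":-0.3,"dx":0.012,"dy":0.02,"dz":-0.008,"hand":1},{"rx":0,"ry":0,"rz":0,"dx":0.012,"dy":0.02,"dz":-0.007,"hand":1},{"rx":0,"ry":0,"rz":0,"dx":0,"dy":0.015,"dz":0,"hand":1},{"rx":0,"ry":0,"rz":0,"dx":0,"dy":0,"dz":0,"hand":1},{"rx":0,"ry":0,"rz":0,"dx":0,"dy":0,"dz":0,"hand":1}]' 40;  python3 -c "
from held import *
plan(*part('stand',0,.0187+.048,dv=(.0005,0,0)))
s,t=grab_frame('side'),grab_frame('top')
a=s['frame'][280:440,180:330].repeat(3,0).repeat(3,1)[:,:,::-1];b=t['frame'][190:290,150:260].repeat(3,0).repeat(3,1)[:,:,::-1]
o=np.zeros((480,780,3),np.uint8);o[:,:450]=a;o[:300,450:780]=b;cv2.imwrite('pics/h3.png',o)"
```

```text
t: 17.25
position: [0.5465, 0.2831, 0.1129]
eef_rot: [-0.299, -2.063, 2.066]
wrist_force: [0.6, -0.9, -0.7]
finger_gap: 0.653
t 17.25 pos [0.5465 0.2831 0.1129] gap 0.653 F [ 0.6 -0.9 -0.7] q [ 0.36  0.32  1.72 -0.    1.1   2.23]
  target TCP [0.5449 0.2872 0.048 ]
  turn deg [-0.1  -0.14  0.11] | shift BEFORE turn mm [ 2.6 64.9 -3.6] | shift AFTER turn mm [ 2.7 64.9 -3.5]
```

View pics/h3.png

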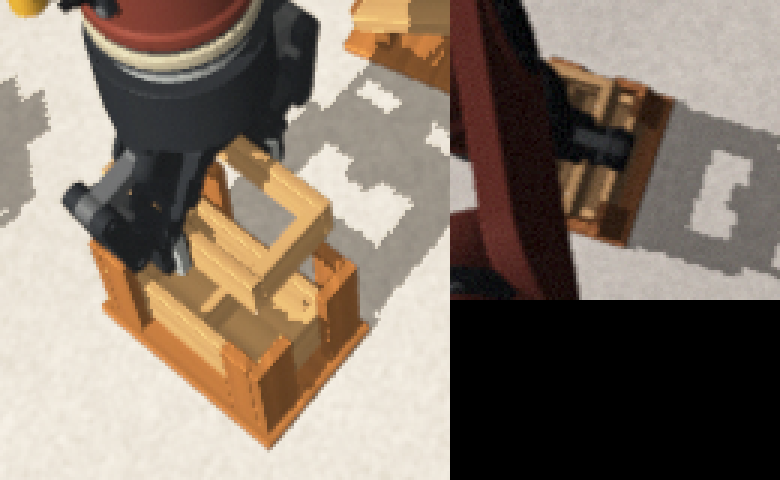

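```bash
python3 -c "
from plan import *
s=grab_frame('side');st=manip.state();M=Ro.from_rotvec(st['eef_rot']).as_matrix();p=np.array(st['position'])
for h,n in((0,'bot'),(-.028,'top')):
  for a in(1,-1):
    for b in(1,-1):
      P=p+M@np.array([a*.048+.0005,h,b*.028]);q=proj(P[None],s)[0];print(n,a,b,q.round(1),'crop',((q-[180,280])*3).round())
"
```

```text
bot 1 1 [289.8 356.8] crop [329. 231.]
bot 1 -1 [263.5 385.6] crop [251. 317.]
bot -1 1 [242.1 320.4] crop [186. 121.]
bot -1 -1 [215.4 346.3] crop [106. 199.]
top 1 1 [289.  347.8] crop [327. 203.]
top 1 -1 [261.9 377. ] crop [246. 291.]
top -1 1 [239.9 310.8] crop [180.  92.]
top -1 -1 [212.4 337. ] crop [ 97. 171.]
```

```bash
python3 -m inch '[{"rx":0,"ry":0,"rz":0,"dx":0.0025,"dy":-0.035,"dz":-0.002,"hand":1},{"rx":0,"ry":0,"rz":0,"dx":0,"dy":-0.035,"dz":0,"hand":1},{"rx":0,"ry":0,"rz":0,"dx":0,"dy":0,"dz":0,"hand":1},{"rx":0,"ry":0,"rz":0,"dx":0,"dy":0,"dz":0,"hand":1}]' 40; python3 -c "
from held import *
plan(*part('stand',0,.0187+.048,dv=(.0005,0,0)))
s=grab_frame('side');w,g=wood(s)
m=comp(w&(g>=.675),(285,330));ys,xs=np.nonzero(m);print(m.sum(),xs.min(),xs.max(),ys.min(),ys.max())
held('frame',[(285,330),(195,250)],.0)
"
```

```text
t: 17.9
position: [0.5457, 0.2858, 0.1859]
eef_rot: [-0.303, -2.065, 2.066]
wrist_force: [0.1, 0.1, -0.7]
finger_gap: 0.651
t 17.9 pos [0.5457 0.2858 0.1859] gap 0.651 F [ 0.1  0.1 -0.7] q [ 0.37  0.24  1.68 -0.    1.23  2.23]
  target TCP [0.5449 0.2872 0.048 ]
  turn deg [-0.   -0.18 -0.02] | shift BEFORE turn mm [  1.3 137.9  -1.1] | shift AFTER turn mm [  1.2 137.9  -1.1]
3540 225 289 299 405
side tool shift mm [1.5 0.  2.2] yaw deg 0.0 cost 0.631 pos [0.5439 0.2842 0.1861]
top tool shift mm [4.  0.  3.9] yaw deg 0.0 cost 0.659 pos [0.5411 0.2833 0.1861]
both tool shift mm [3.4 0.  1.9] yaw deg 0.0 cost 1.307 pos [0.5422 0.2851 0.1861]
both4 tool shift mm [ 3.2 -0.8  1.6] yaw deg 0.4 cost 1.306 pos [0.5424 0.2853 0.1869]
```

Run:
```python
import re
t=open('held.py').read()
t=t.replace('''        if px is None: continue
''','''        if excl is not None:
            e=render(tray,Ro.from_euler("z",res["stand"][3]).as_matrix(),res["stand"][:3]+[0,0,.008],c)
            e=cv2.dilate(e,np.ones((9,9)))[::S,::S]>0;pale&=~e;ok[e]=0
''').replace('cams="side top"','cams="side top",excl=None')
open('held.py','w').write(t)
from held import *
held('frame',[(285,330),(195,250)],.0,excl=1)
```

```text
side tool shift mm [1.5 0.  2.3] yaw deg 0.0 cost 0.064 pos [0.5434 0.284  0.1853]
top tool shift mm [3.6 0.  2.5] yaw deg 0.0 cost 0.097 pos [0.5413 0.2844 0.1853]
both tool shift mm [3.5 0.  2.3] yaw deg 0.0 cost 0.215 pos [0.5415 0.2845 0.1853]
both4 tool shift mm [ 3.6 -2.7  0.9] yaw deg 1.4 cost 0.218 pos [0.5417 0.2859 0.188 ]
```

```bash
python3 -m inch '[{"rx":0,"ry":0,"rz":0,"dx":-0.001,"dy":0.025,"dz":-0.0025,"hand":1},{"rx":0,"ry":0,"rz":0,"dx":0,"dy":0.025,"dz":0,"hand":1},{"rx":0,"ry":0,"rz":0,"dx":0,"dy":0.02,"dz":0,"hand":1},{"rx":0,"ry":0,"rz":0,"dx":0,"dy":0,"dz":0,"hand":1},{"rx":0,"ry":0,"rz":0,"dx":0,"dy":0,"dz":0,"hand":1}]' 40; python3 -c "
from held import *
plan(*part('stand',0,.0187+.048,dv=(.0019,.0016,0)))
"
```

```text
t: 18.77
position: [0.5461, 0.2875, 0.1108]
eef_rot: [-0.298, -2.061, 2.066]
wrist_force: [-1.0, 0.7, -0.4]
finger_gap: 0.649
t 18.77 pos [0.5461 0.2875 0.1108] gap 0.649 F [-1.   0.7 -0.4] q [ 0.37  0.33  1.72 -0.    1.1   2.23]
  target TCP [0.5463 0.2888 0.048 ]
  turn deg [-0.17 -0.18  0.2 ] | shift BEFORE turn mm [ 0.  62.8 -1.5] | shift AFTER turn mm [ 0.2 62.8 -1.3]
```

```bash
python3 -m inch '[{"rx":0,"ry":0,"rz":0,"dx":0,"dy":0.015,"dz":-0.0012,"hand":1},{"rx":0,"ry":0,"rz":0,"dx":0,"dy":0.012,"dz":0,"hand":1},{"rx":0,"ry":0,"rz":0,"dx":0,"dy":0.005,"dz":0,"hand":1},{"rx":0,"ry":0,"rz":0,"dx":0,"dy":0,"dz":0,"hand":1}]' 40; python3 -c "
from held import *
plan(*part('stand',0,.0187+.048,dv=(.0019,.0016,0)))
s,t=grab_frame('side'),grab_frame('top')
a=s['frame'][290:440,200:330].repeat(4,0).repeat(4,1)[:,:,::-1];cv2.imwrite('pics/h4.png',a)"
```

```text
t: 19.27
position: [0.5476, 0.2891, 0.0784]
eef_rot: [-0.301, -2.064, 2.066]
wrist_force: [0.4, 0.5, -1.7]
finger_gap: 0.646
t 19.27 pos [0.5476 0.2891 0.0784] gap 0.646 F [ 0.4  0.5 -1.7] q [ 0.37  0.37  1.73 -0.    1.04  2.23]
  target TCP [0.5463 0.2888 0.048 ]
  turn deg [-0.06 -0.18  0.06] | shift BEFORE turn mm [ 1.2 30.4  0.7] | shift AFTER turn mm [ 1.2 30.4  0.7]
```

View pics/h4.png

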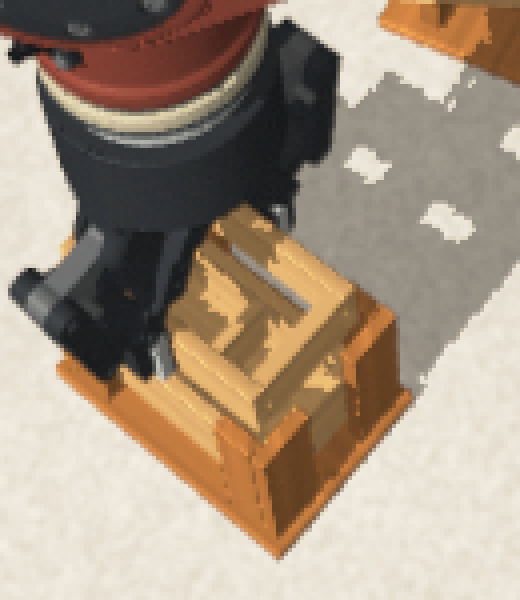

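The frame is level and has entered between the posts; its near corner is at crop (258,415). I'll keep going down slowly.

```bash
python3 -m inch '[{"rx":0,"ry":0,"rz":0,"dx":0.001,"dy":0.01,"dz":0.0005,"hand":1},{"rx":0,"ry":0,"rz":0,"dx":0,"dy":0.008,"dz":0,"hand":1},{"rx":0,"ry":0,"rz":0,"dx":0,"dy":0.004,"dz":0,"hand":1},{"rx":0,"ry":0,"rz":0,"dx":0,"dy":0,"dz":0,"hand":1}]' 40; python3 -c "
from held import *
plan(*part('stand',0,.0187+.048,dv=(.0019,.0016,0)))"
```

```text
t: 19.88
position: [0.5511, 0.2893, 0.0678]
eef_rot: [-0.31, -2.067, 2.064]
wrist_force: [0.1, -0.6, -1.7]
finger_gap: 0.654
t 19.88 pos [0.5511 0.2893 0.0678] gap 0.654 F [ 0.1 -0.6 -1.7] q [ 0.37  0.39  1.73 -0.    1.02  2.24]
  target TCP [0.5463 0.2888 0.048 ]
  turn deg [ 0.12 -0.36 -0.23] | shift BEFORE turn mm [ 4.6 19.8  1.9] | shift AFTER turn mm [ 4.5 19.8  1.8]
```

```bash
python3 -m inch '[{"rx":0,"ry":0,"rz":0,"dx":0.0035,"dy":0,"dz":0.0015,"hand":1},{"rx":0,"ry":0,"rz":0,"dx":0,"dy":0,"dz":0,"hand":1}]' 40; python3 -c "
from held import *
plan(*part('stand',0,.0187+.048,dv=(.0019,.0016,0)))
s,t=grab_frame('side'),grab_frame('top')
a=s['frame'][290:440,200:330].repeat(4,0).repeat(4,1)[:,:,::-1];cv2.imwrite('pics/h5.png',a)"
```

```text
t: 20.12
position: [0.5476, 0.2889, 0.0678]
eef_rot: [-0.312, -2.068, 2.064]
wrist_force: [-1.0, -0.4, -0.3]
finger_gap: 0.649
t 20.12 pos [0.5476 0.2889 0.0678] gap 0.649 F [-1.  -0.4 -0.3] q [ 0.37  0.38  1.74 -0.    1.02  2.24]
  target TCP [0.5463 0.2888 0.048 ]
  turn deg [ 0.17 -0.35 -0.31] | shift BEFORE turn mm [ 1.3 19.8  0.6] | shift AFTER turn mm [ 1.2 19.8  0.5]
```

View pics/h5.png

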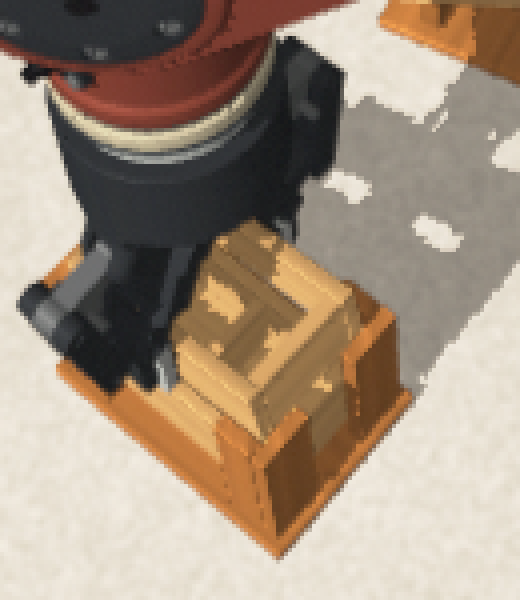

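```bash
python3 -c "
from held import *
s=grab_frame('side');cr=lambda P:((proj(np.atleast_2d(P),s)-[200,290]+.5)*4).round().tolist()
Rs,ps=pose(res['stand'],0)
for n,l in(('inner',[[a*.0505,b*.0305,.082] for a in(1,-1) for b in(1,-1)]),('outer top',[[a*.0575,b*.0375,.082] for a in(1,-1) for b in(1,-1)])): print(n,cr(Rs.apply(l)+ps))
for z in(.048,.06,.068,.074,.08):
  print(z,'bot,top corners',cr(Rs.apply([[a*.048,b*.028,h] for h in(0,.028) for a,b in((1,-1),(1,1))])+ps+[0,0,z]))
held('frame',[(285,365),(195,250)],.0,excl=None)
"
```

```text
inner [[374.0, 317.0], [264.0, 440.0], [179.0, 166.0], [66.0, 277.0]]
outer top [[401.0, 314.0], [265.0, 467.0], [178.0, 144.0], [40.0, 280.0]]
0.048 bot,top corners [[270.0, 467.0], [368.0, 356.0], [265.0, 437.0], [365.0, 324.0]]
0.06 bot,top corners [[268.0, 454.0], [367.0, 343.0], [262.0, 424.0], [364.0, 310.0]]
0.068 bot,top corners [[266.0, 446.0], [366.0, 334.0], [260.0, 415.0], [363.0, 301.0]]
0.074 bot,top corners [[265.0, 440.0], [366.0, 327.0], [259.0, 409.0], [363.0, 294.0]]
0.08 bot,top corners [[264.0, 433.0], [365.0, 320.0], [258.0, 402.0], [362.0, 286.0]]
side tool shift mm [2.1 0.  2.3] yaw deg 0.0 cost 0.534 pos [0.545  0.2874 0.0678]
top tool shift mm [2.2 0.  4. ] yaw deg 0.0 cost 0.552 pos [0.5444 0.2857 0.0678]
both tool shift mm [2.  0.  3.5] yaw deg 0.0 cost 1.099 pos [0.5448 0.2861 0.0678]
both4 tool shift mm [2.  2.  3.3] yaw deg 0.5 cost 1.089 pos [0.5448 0.2863 0.0658]
```

```bash
python3 -m inch '[{"rx":0,"ry":0,"rz":0,"dx":0,"dy":-0.03,"dz":0,"hand":1},{"rx":0,"ry":0,"rz":0,"dx":0.001,"dy":-0.035,"dz":0,"hand":1},{"rx":0,"ry":0,"rz":0,"dx":0,"dy":-0.035,"dz":0,"hand":1},{"rx":0,"ry":0,"rz":0,"dx":0,"dy":0,"dz":0,"hand":1},{"rx":0,"ry":0,"rz":0,"dx":0,"dy":0,"dz":0,"hand":1}]' 60; sed -i 's/+\[("both",G,\[0,2\])/+[(n+"3",[g],[0,1,2]) for n,g in zip(cams.split(),G)]+[("both",G,[0,2])/' held.py; python3 -c "
from held import *
plan(*part('stand',0,.0187+.048,dv=(.0019,.0016,0)))
held('frame',[(285,330),(195,250)],-.008,excl=1)
s,t=grab_frame('side'),grab_frame('top')
from meas import masks
for k in range(2): print(k,fit('stand',res['stand'],0,[(s,t)[k]],masks([s,t],'red',[(251,400),(208,243)])[k:k+1],(1,1,0,1)))
a=s['frame'][260:440,200:330].repeat(3,0).repeat(3,1)[:,:,::-1];b=t['frame'][190:290,150:260].repeat(3,0).repeat(3,1)[:,:,::-1]
o=np.zeros((540,780,3),np.uint8);o[:,:390]=a;o[:300,400:730]=b;cv2.imwrite('pics/h6.png',o)"
```

```text
t: 21.0
position: [0.5451, 0.289, 0.1672]
eef_rot: [-0.308, -2.065, 2.064]
wrist_force: [-0.7, 0.3, -1.4]
finger_gap: 0.647
t 21.0 pos [0.5451 0.289  0.1672] gap 0.647 F [-0.7  0.3 -1.4] q [ 0.37  0.26  1.69 -0.    1.19  2.24]
  target TCP [0.5463 0.2888 0.048 ]
  turn deg [ 0.06 -0.37 -0.12] | shift BEFORE turn mm [-9.000e-01  1.192e+02 -1.000e-01] | shift AFTER turn mm [ -1.2 119.2  -0.2]
side tool shift mm [ 3.5 -8.   0.3] yaw deg 0.0 cost 0.158 pos [0.5417 0.2897 0.1752]
top tool shift mm [ 4.3 -8.   6.8] yaw deg 0.0 cost 0.149 pos [0.539  0.2837 0.1752]
side3 tool shift mm [ 2.9 -6.1  0.8] yaw deg 0.0 cost 0.157 pos [0.5421 0.2891 0.1734]
top3 tool shift mm [  4.5 -10.6   8.2] yaw deg 0.0 cost 0.145 pos [0.5384 0.2825 0.1778]
both tool shift mm [ 3.7 -8.   0.8] yaw deg 0.0 cost 0.401 pos [0.5413 0.2893 0.1752]
both4 tool shift mm [ 3.1 -3.6  2.2] yaw deg -0.7 cost 0.37 pos [0.5415 0.2878 0.1709]
0 (array([0.54407786, 0.28817929, 0.        , 2.84866827]), np.float64(0.5976567665494168))
1 (array([0.54314756, 0.28434591, 0.        , 2.84485918]), np.float64(0.7253148764258555))
```

View pics/h6.png

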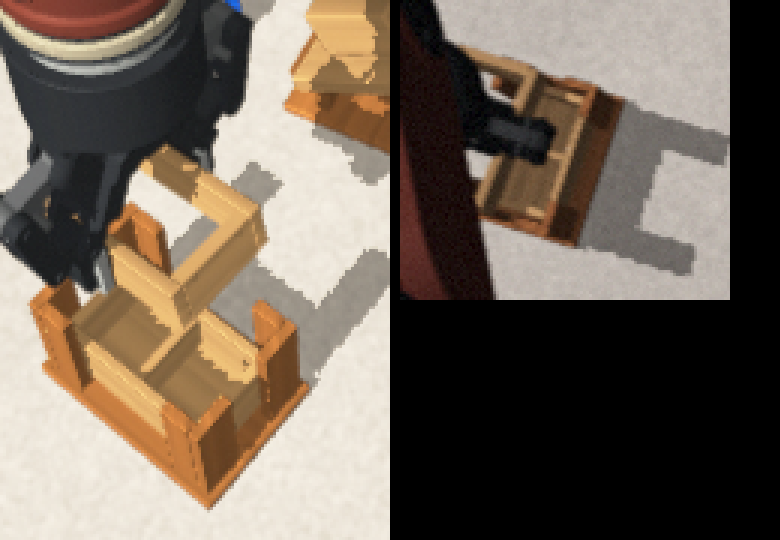

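```bash
cat > pitch.py <<'E'
from held import *
def pfit(name,px,h,cams=("side",),excl=True,p0=0.,zfix=None):
    st=manip.state();M=Ro.from_rotvec(st["eef_rot"]).as_matrix();p=np.array(st["position"]);G=[]
    B=np.c_[np.cross(M[:,2],-M[:,1]),M[:,2],-M[:,1]]
    for cn,x in zip(cams,px):
        c=grab_frame(cn);w,g=wood(c);pale=comp(w&(g>=.675),x);v=c["frame"].max(2)
        ok=cv2.erode((pale|(~w&(v>110))|(w&(g<.675)&(v>70))).astype(np.uint8),np.ones((2,2)))|pale
        if excl:
            e=render(tray,Ro.from_euler("z",res["stand"][3]).as_matrix(),res["stand"][:3]+[0,0,.008],c)
            e=cv2.dilate(e,np.ones((9,9)))[::S,::S]>0;pale&=~e;ok[e]=0
        G.append((c,*[cv2.resize(k.astype(np.uint8),None,fx=S,fy=S,interpolation=cv2.INTER_NEAREST) for k in(pale,ok)]))
    def f(u):
        # pitch about the grip point; u: x,y,z shift (m), pitch/10, yaw/10
        Rm=B@Ro.from_euler("y",u[3]*10).as_matrix()@Ro.from_euler("z",u[4]*10).as_matrix()
        q=p+M@u[:3]
        return sum(((render(MODELS[name],Rm,q,c)&ok)^pa).sum()/pa.sum() for c,pa,ok in G)
    best=None
    for a in(p0-.1,p0,p0+.1):
        u0=np.array([.002,h,0,a/10,0]);sim=np.vstack([u0]+[u0+.005*e for e in np.eye(5)])
        o=minimize(f,u0,method="Nelder-Mead",options=dict(initial_simplex=sim,xatol=1e-4,fatol=1e-4,maxiter=300))
        if best is None or o.fun<best.fun: best=o
    u=best.x;Rm=B@Ro.from_euler("y",u[3]*10).as_matrix()
    print("shift mm",(u[:3]*1e3).round(1),"pitch deg (about part y=tool z)",round(np.degrees(u[3]*10),1),"yaw",round(np.degrees(u[4]*10),1),"cost",round(best.fun,3),"pos",(p+M@u[:3]).round(4),"part z axis",Rm[:,2].round(3))
E
python3 -c "
from pitch import *
pfit('frame',[(285,330)],-.008)
pfit('frame',[(285,330),(200,250)],-.008,('side','top'))"
```

```text
shift mm [5.6 3.  4. ] pitch deg (about part y=tool z) -14.0 yaw -2.7 cost 0.044 pos [0.5385 0.2867 0.1638] part z axis [ 0.23  -0.07   0.971]
shift mm [ 5.8 -0.9  2.2] pitch deg (about part y=tool z) -11.2 yaw -0.3 cost 0.124 pos [0.5389 0.2885 0.1679] part z axis [ 0.185 -0.057  0.981]
```

The picture shows the frame pitched in the grip: its near end caught a near post, because the frame sat about 3 mm too close to the robot. I'll tilt the tool to level the frame and move it a few mm towards +x, with a firmer grip.

```bash
python3 -m inch '[{"rx":0,"ry":0,"rz":6.3,"dx":0,"dy":0,"dz":0,"hand":1},{"rx":0,"ry":0,"rz":6.3,"dx":-0.004,"dy":0,"dz":0,"hand":1},{"rx":0,"ry":0,"rz":0,"dx":0,"dy":0,"dz":0,"hand":1},{"rx":0,"ry":0,"rz":0,"dx":0,"dy":0,"dz":0,"hand":1}]' 100; python3 -c "
from pitch import *
plan(*part('stand',0,.0187+.048))
pfit('frame',[(285,330)],0,p0=-.22)
pfit('frame',[(200,250)],0,('top',),p0=-.22)
pfit('frame',[(285,330),(200,250)],0,('side','top'),p0=-.22)"
```

```text
t: 21.85
position: [0.5491, 0.2872, 0.1663]
eef_rot: [-0.561, -2.113, 2.186]
wrist_force: [0.2, -1.4, -1.0]
finger_gap: 0.644
t 21.85 pos [0.5491 0.2872 0.1663] gap 0.644 F [ 0.2 -1.4 -1. ] q [ 0.44  0.18  1.8  -0.18  1.    2.39]
  target TCP [0.5444 0.2872 0.048 ]
  turn deg [ -0.06  -0.42 -12.84] | shift BEFORE turn mm [ 30.7 114.3   1.4] | shift AFTER turn mm [  4.5 118.3   1.4]
shift mm [6.  5.  2.3] pitch deg (about part y=tool z) -11.5 yaw 2.2 cost 0.201 pos [0.5439 0.2864 0.1601] part z axis [-0.023  0.007  1.   ]
shift mm [ 6.6 -4.7  0.2] pitch deg (about part y=tool z) -3.8 yaw -1.4 cost 0.096 pos [0.542  0.2892 0.1694] part z axis [-0.15   0.046  0.988]
shift mm [ 7.6 -4.3 -0.4] pitch deg (about part y=tool z) -10.2 yaw 0.8 cost 0.358 pos [0.5416 0.2899 0.1688] part z axis [-0.045  0.014  0.999]
```

```bash
python3 -m inch '[{"rx":0,"ry":0,"rz":0,"dx":-0.01,"dy":-0.04,"dz":0,"hand":1},{"rx":0,"ry":0,"rz":0,"dx":-0.01,"dy":-0.04,"dz":0,"hand":1},{"rx":0,"ry":0,"rz":0,"dx":0,"dy":0,"dz":0,"hand":1},{"rx":0,"ry":0,"rz":0,"dx":0,"dy":0,"dz":0,"hand":1}]' 100
python3 - <<'E'
from pitch import *
plan(*part('stand',0,.0187+.048))
s=grab_frame('side');st=manip.state();M=Ro.from_rotvec(st['eef_rot']).as_matrix();q=proj((np.array(st['position'])+M@[.04,-.01,.0])[None],s)[0];print(q)
w,g=wood(s);m=comp(w&(g>=.675),q);ys,xs=np.nonzero(m);print(m.sum(),xs.min(),xs.max(),ys.min(),ys.max())
pfit('frame',[q],0,p0=-.22,excl=False)
x=s['frame'].copy();x[m^cv2.erode(m.astype(np.uint8),np.ones((3,3))).astype(bool)]=(255,0,255)
x0,y0=int(q[0])-70,int(q[1])-60
cv2.imwrite('pics/h7.png',x[y0:y0+120,x0:x0+130].repeat(5,0).repeat(5,1)[:,:,::-1]);print(x0,y0)
E
```

```text
t: 22.55
position: [0.5518, 0.2852, 0.2489]
eef_rot: [-0.559, -2.108, 2.184]
wrist_force: [-0.3, 0.3, -0.8]
finger_gap: 0.644
t 22.55 pos [0.5518 0.2852 0.2489] gap 0.644 F [-0.3  0.3 -0.8] q [ 0.44  0.1   1.72 -0.16  1.16  2.36]
  target TCP [0.5444 0.2872 0.048 ]
  turn deg [ -0.19  -0.58 -12.65] | shift BEFORE turn mm [ 51.5 194.3  -0.2] | shift AFTER turn mm [7.700e+00 2.009e+02 2.000e-01]
[261.14719762 318.57862371]
1392 229 285 280 341
shift mm [ 4.2 -1.7  2.2] pitch deg (about part y=tool z) -6.1 yaw -0.6 cost 0.12 pos [0.5473 0.2846 0.25  ] part z axis [-0.11   0.035  0.993]
191 258
```

View pics/h7.png

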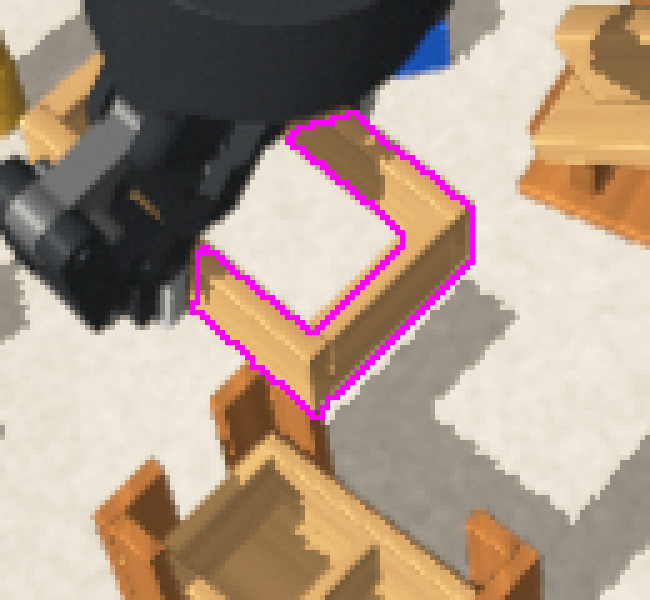

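Run:
```python
t=open('pitch.py').read()
t=t.replace('pale=comp(w&(g>=.675),x)','pale=near(w&(g>=.675),x,name)')
t=t.replace('def pfit','''def near(m,x,name):
    n,l,s,_=cv2.connectedComponentsWithStats(m.astype(np.uint8));k=comp(m,x)
    for i in range(1,n):
        b=s[i]
        if b[4]>15 and x[0]-75<b[0] and b[0]+b[2]<x[0]+70 and x[1]-60<b[1] and b[1]+b[3]<x[1]+55: k|=l==i
    return k
def pfit''',1)
open('pitch.py','w').write(t)
from pitch import *
s=grab_frame('side');w,g=wood(s);x=(261,318)
print(near(w&(g>=.675),x,'frame').sum())
pfit('frame',[x],0,p0=-.22,excl=False)
pfit('frame',[x],0,p0=-.22,excl=True)
t=grab_frame('top')
st=manip.state();M=Ro.from_rotvec(st['eef_rot']).as_matrix();q=proj((np.array(st['position'])+M@[-.04,-.01,.0])[None],t)[0];print(q)
pfit('frame',[q],0,('top',),p0=-.22,excl=True)
pfit('frame',[x,q],0,('side','top'),p0=-.22,excl=True)
```

```text
1497
shift mm [ 5.7 -0.9  2.5] pitch deg (about part y=tool z) -10.5 yaw -2.1 cost 0.133 pos [0.5454 0.2845 0.248 ] part z axis [-0.035  0.014  0.999]
shift mm [ 6.7 -8.  -0.2] pitch deg (about part y=tool z) -9.4 yaw -1.3 cost 0.134 pos [0.5436 0.2879 0.2546] part z axis [-0.053  0.019  0.998]
[171.607416   201.97128745]
shift mm [ 6.1 -8.8  1.1] pitch deg (about part y=tool z) -8.3 yaw -0.5 cost 0.061 pos [0.5437 0.2866 0.2558] part z axis [-0.071  0.025  0.997]
shift mm [ 5.9 -7.6 -0. ] pitch deg (about part y=tool z) -7.5 yaw -0.6 cost 0.214 pos [0.5446 0.2876 0.2549] part z axis [-0.085  0.029  0.996]
```

Run:
```python
from plan import *
from scipy.optimize import least_squares
s=grab_frame('side');st=manip.state();M=Ro.from_rotvec(st['eef_rot']).as_matrix();p=np.array(st['position'])
B=np.c_[np.cross(M[:,2],-M[:,1]),M[:,2],-M[:,1]]
print('part x . tool x',B[:,0]@M[:,0])
sx=np.sign(B[:,0]@M[:,0])
P=np.array([[sx*.048,-.028,.028],[sx*.048,-.028,0],[sx*.048,.028,.028],[sx*.048,.028,0],[sx*.041,-.021,.028],[sx*.041,.021,.028],[-sx*.048,-.028,.028]])
U=np.array([[313,359],[318,416],[472,207],[472,264],[313,333],[403,240],[22,120]])/5.+[191,258]-.5
W=np.array([1,1,1,1,1,1,.5])
for fr in([0,1,2,3,4],[0,1,3],[0,1,2,3]):
    def f(w):
        u=np.zeros(5);u[fr]=w;R=B@Ro.from_euler('yz',u[3:]).as_matrix()
        return ((proj(P@R.T+p+M@(u[:3]*.01),s)-U)*W[:,None]).ravel()
    o=least_squares(f,np.zeros(len(fr)));u=np.zeros(5);u[fr]=o.x;R=B@Ro.from_euler('yz',u[3:]).as_matrix()
    print(fr,'shift mm',(u[:3]*10).round(1),'pitch,yaw',np.degrees(u[3:]).round(1),'rms px',np.sqrt((o.fun**2).mean()).round(2),'pos',(p+M@(u[:3]*.01)).round(4),'z',R[:,2].round(3)); print((o.fun/W.repeat(2)).round(1).tolist())
```

```text
part x . tool x 1.0
[0, 1, 2, 3, 4] shift mm [-1.8 30.9 11.6] pitch,yaw [-7.8  0. ] rms px 2.06 pos [0.5568 0.2719 0.2198] z [-0.082  0.027  0.996]
[-0.5, 1.6, -0.7, 0.1, -1.5, 1.6, -1.9, 0.8, -0.7, -0.6, 4.5, -4.6, 2.7, 3.9]
[0, 1, 3] shift mm [ 5.3 -0.8  0. ] pitch,yaw [-8.1  0. ] rms px 2.28 pos [0.5469 0.2872 0.2492] z [-0.076  0.025  0.997]
[-1.3, 2.5, -1.4, 1.7, -0.5, 0.8, -0.8, 0.6, -1.5, -0.1, 5.0, -5.4, -1.1, 2.4]
[0, 1, 2, 3] shift mm [-1.8 30.9 11.6] pitch,yaw [-7.8  0. ] rms px 2.06 pos [0.5568 0.2719 0.2198] z [-0.082  0.027  0.996]
[-0.5, 1.6, -0.7, 0.1, -1.5, 1.6, -1.8, 0.8, -0.7, -0.6, 4.5, -4.6, 2.8, 3.9]
```

```bash
python3 -m inch '[{"rx":0,"ry":0,"rz":-3.7,"dx":0,"dy":0,"dz":0,"hand":1},{"rx":0,"ry":0,"rz":0,"dx":0,"dy":0,"dz":0,"hand":1},{"rx":0,"ry":0,"rz":0,"dx":0,"dy":0,"dz":0,"hand":1}]' 100
cat > lvl.py <<'E'
from pitch import *
# fit x,y,z (world) and optional pitch of a part taken as level with the stand's yaw; whole visible silhouette
def lfit(name,lab,tilt0=0.):
    st=manip.state();M=Ro.from_rotvec(st["eef_rot"]).as_matrix();p=np.array(st["position"])
    yw=np.arctan2(M[1,0],M[0,0]);B=Ro.from_euler("z",yw).as_matrix();G=[]
    for cn in lab:
        c=grab_frame(cn);a=.04 if cn=="side" else -.04;q=proj((p+M@[a+.005,-.01,0])[None],c)[0]
        w,g=wood(c);pale=near(w&(g>=.675),q,name);v=c["frame"].max(2)
        ok=cv2.erode((pale|(~w&(v>110))|(w&(g<.675)&(v>70))).astype(np.uint8),np.ones((2,2)))|pale
        e=render(tray,Ro.from_euler("z",res["stand"][3]).as_matrix(),res["stand"][:3]+[0,0,.008],c)
        e=cv2.dilate(e,np.ones((9,9)))[::S,::S]>0;pale&=~e;ok[e]=0
        G.append((c,*[cv2.resize(k.astype(np.uint8),None,fx=S,fy=S,interpolation=cv2.INTER_NEAREST) for k in(pale,ok)]))
    for fr in([0,2],[0,2,3],[0,1,2,3]):
        def full(w): u=np.zeros(4);u[fr]=w;return u
        def f(w):
            u=full(w);Rm=B@Ro.from_euler("y",u[3]*10).as_matrix()
            return sum(((render(MODELS[name],Rm,p+B@u[:3],c)&ok)^pa).sum()/pa.sum() for c,pa,ok in G)
        x0=np.zeros(len(fr));x0[0]=.004;sim=np.vstack([x0]+[x0+.006*e for e in np.eye(len(fr))])
        o=minimize(f,x0,method="Nelder-Mead",options=dict(initial_simplex=sim,xatol=1e-4,fatol=1e-4,maxiter=200));u=full(o.x)
        print(lab,"shift(x,y,z) mm",(u[:3]*1e3).round(1),"pitch",np.degrees(u[3]*10).round(1),"cost",round(o.fun,3),"pos",(p+B@u[:3]).round(4))
E
python3 -c "
from lvl import *
plan(*part('stand',0,.0187+.048))
for l in(['side'],['top'],['side','top']): lfit('frame',l)"
```

```text
t: 23.42
position: [0.5516, 0.2857, 0.2491]
eef_rot: [-0.483, -2.096, 2.151]
wrist_force: [-0.3, -0.6, -1.2]
finger_gap: 0.645
t 23.43 pos [0.5516 0.2857 0.2491] gap 0.645 F [-0.3 -0.6 -1.2] q [ 0.42  0.13  1.69 -0.11  1.21  2.32]
  target TCP [0.5444 0.2872 0.048 ]
  turn deg [-0.16 -0.53 -8.95] | shift BEFORE turn mm [ 38.5 197.5   0.2] | shift AFTER turn mm [  7.3 201.1   0.6]
['side'] shift(x,y,z) mm [6.5 0.  4.8] pitch 0.0 cost 0.13 pos [0.5453 0.2876 0.2539]
['side'] shift(x,y,z) mm [6.5 0.  4.8] pitch -0.1 cost 0.131 pos [0.5453 0.2876 0.2539]
['side'] shift(x,y,z) mm [4.9 1.3 1.5] pitch 0.2 cost 0.134 pos [0.5465 0.286  0.2506]
['top'] shift(x,y,z) mm [7.4 0.  5. ] pitch 0.0 cost 0.081 pos [0.5445 0.2879 0.2542]
['top'] shift(x,y,z) mm [7.3 0.  4.8] pitch 0.3 cost 0.08 pos [0.5446 0.2879 0.254 ]
['top'] shift(x,y,z) mm [ 7.1 -1.2  1.6] pitch 0.1 cost 0.084 pos [0.5452 0.289  0.2508]
['side', 'top'] shift(x,y,z) mm [7.1 0.  5.5] pitch 0.0 cost 0.225 pos [0.5446 0.2879 0.2547]
['side', 'top'] shift(x,y,z) mm [7.2 0.  5.6] pitch 0.1 cost 0.224 pos [0.5446 0.2879 0.2548]
['side', 'top'] shift(x,y,z) mm [ 7.1 -0.   5.4] pitch 0.1 cost 0.224 pos [0.5447 0.2879 0.2547]
```

```bash
python3 -m inch '[{"rx":0,"ry":-0.5,"rz":0,"dx":0.0062,"dy":0.0395,"dz":0,"hand":1},{"rx":0,"ry":0,"rz":0,"dx":0.0062,"dy":0.0395,"dz":0,"hand":1},{"rx":0,"ry":0,"rz":0,"dx":0.0062,"dy":0.0395,"dz":0,"hand":1},{"rx":0,"ry":0,"rz":0,"dx":0,"dy":0,"dz":0,"hand":1},{"rx":0,"ry":0,"rz":0,"dx":0,"dy":0,"dz":0,"hand":1}]' 100
cat > tgt.py <<'E'
from plan import *
def tgt(x,y,z):
    s=manip.state();T=Ro.from_rotvec(s["eef_rot"]);print("q",np.round(s["joint_positions"],2),"F",np.round(s["wrist_force"],1),"gap",round(float(s["finger_gap"]),3),"pos",np.round(s["position"],4),"-> shift mm",(1e3*T.inv().apply(np.array([x,y,z])-s["position"])).round(1),"down",T.inv().apply([0,0,-1]).round(3), "yaw err",np.degrees(np.arctan2(T.as_matrix()[1,0],T.as_matrix()[0,0])-res["stand"][3]).round(2))
E
python3 -c "
from tgt import *
tgt(.5516,.2853,.09)"
```

```text
t: 24.25
position: [0.5536, 0.2874, 0.1308]
eef_rot: [-0.482, -2.109, 2.156]
wrist_force: [-1.1, 0.3, -1.0]
finger_gap: 0.644
q [ 0.42  0.25  1.78 -0.12  0.99  2.34] F [-1.1  0.3 -1. ] gap 0.644 pos [0.5536 0.2874 0.1308] -> shift mm [ 7.9 40.   2.6] down [0.162 0.987 0.001] yaw err 0.07
```

```bash
python3 -m inch '[{"rx":0,"ry":0,"rz":0,"dx":0.004,"dy":0.017,"dz":0.0025,"hand":1},{"rx":0,"ry":0,"rz":0,"dx":0.0025,"dy":0.016,"dz":0,"hand":1},{"rx":0,"ry":0,"rz":0,"dx":0,"dy":0,"dz":0,"hand":1},{"rx":0,"ry":0,"rz":0,"dx":0,"dy":0,"dz":0,"hand":1}]' 100; python3 -c "
from tgt import *
tgt(.5516,.2853,.09)
tgt(.5516,.2853,.043)
s=grab_frame('side');t=grab_frame('top')
a=s['frame'][290:440,200:330].repeat(4,0).repeat(4,1)[:,:,::-1];cv2.imwrite('pics/h8.png',a)"
```

```text
t: 24.75
position: [0.5546, 0.2865, 0.0996]
eef_rot: [-0.489, -2.116, 2.155]
wrist_force: [0.7, 0.2, -1.0]
finger_gap: 0.645
q [ 0.42  0.29  1.8  -0.13  0.92  2.34] F [ 0.7  0.2 -1. ] gap 0.645 pos [0.5546 0.2865 0.0996] -> shift mm [4.2 9.  2. ] down [0.168 0.986 0.006] yaw err 0.04
q [ 0.42  0.29  1.8  -0.13  0.92  2.34] F [ 0.7  0.2 -1. ] gap 0.645 pos [0.5546 0.2865 0.0996] -> shift mm [12.1 55.3  2.3] down [0.168 0.986 0.006] yaw err 0.04
```

```bash
python3 -m inch '[{"rx":0,"ry":0,"rz":0,"dx":0.0027,"dy":0,"dz":0.0018,"hand":1},{"rx":0,"ry":0,"rz":0,"dx":0,"dy":0,"dz":0,"hand":1}]' 100; python3 -c "
from tgt import *
for i in range(5):
  tgt(.5516,.2853,.043);grab_frame('side')"
```

```text
t: 25.1
position: [0.5517, 0.2856, 0.0999]
eef_rot: [-0.49, -2.116, 2.154]
wrist_force: [-0.4, -0.7, -1.2]
finger_gap: 0.639
q [ 0.42  0.28  1.81 -0.13  0.92  2.35] F [-0.4 -0.7 -1.2] gap 0.639 pos [0.5517 0.2856 0.0999] -> shift mm [ 9.6 56.   0.7] down [0.169 0.986 0.007] yaw err 0.03
q [ 0.42  0.28  1.81 -0.13  0.92  2.35] F [ 0.6 -0.6 -0.5] gap 0.64 pos [0.552  0.2857 0.1   ] -> shift mm [ 9.9 56.2  0.9] down [0.169 0.986 0.007] yaw err 0.02
q [ 0.42  0.28  1.81 -0.13  0.92  2.35] F [-0.6  0.2 -1.2] gap 0.642 pos [0.552  0.2857 0.1001] -> shift mm [10.  56.2  0.9] down [0.169 0.986 0.007] yaw err 0.02
q [ 0.42  0.28  1.81 -0.13  0.92  2.35] F [ 0.4 -0.3 -0.4] gap 0.64 pos [0.552  0.2857 0.1   ] -> shift mm [ 9.9 56.1  0.9] down [0.169 0.986 0.007] yaw err 0.02
q [ 0.42  0.28  1.81 -0.13  0.92  2.35] F [ 0.5 -0.2 -1.4] gap 0.642 pos [0.552  0.2857 0.0999] -> shift mm [ 9.9 56.   0.9] down [0.169 0.986 0.007] yaw err 0.02
```

```bash
python3 -m inch '[{"rx":0,"ry":0,"rz":0,"dx":0.0005,"dy":0,"dz":0.0007,"hand":1},{"rx":0,"ry":0,"rz":0,"dx":0.002,"dy":0.008,"dz":0,"hand":1},{"rx":0,"ry":0,"rz":0,"dx":0.0017,"dy":0.008,"dz":0,"hand":1},{"rx":0,"ry":0,"rz":0,"dx":0,"dy":0,"dz":0,"hand":1},{"rx":0,"ry":0,"rz":0,"dx":0,"dy":0,"dz":0,"hand":1}]' 100; python3 -c "
from lvl import *
from tgt import *
tgt(.5516,.2853,.043)
for l in(['side'],['top'],['side','top']): lfit('frame',l)"
```

```text
t: 25.98
position: [0.5498, 0.2853, 0.0814]
eef_rot: [-0.489, -2.115, 2.154]
wrist_force: [0.6, -0.5, -0.6]
finger_gap: 0.64
q [ 0.42  0.31  1.82 -0.13  0.89  2.35] F [ 0.6 -0.5 -0.6] gap 0.64 pos [0.5498 0.2853 0.0814] -> shift mm [ 4.8 38.1 -0.3] down [0.168 0.986 0.006] yaw err 0.03
['side'] shift(x,y,z) mm [6.9 0.  4.1] pitch 0.0 cost 0.35 pos [0.5433 0.2872 0.0855]
['side'] shift(x,y,z) mm [7.5 0.  3.3] pitch -1.9 cost 0.347 pos [0.5427 0.2874 0.0847]
['side'] shift(x,y,z) mm [7.5 0.2 2. ] pitch -3.0 cost 0.346 pos [0.5426 0.2872 0.0834]
['top'] shift(x,y,z) mm [6.6 0.  3.1] pitch 0.0 cost 0.224 pos [0.5433 0.2871 0.0844]
['top'] shift(x,y,z) mm [5.3 0.  1.7] pitch 2.4 cost 0.222 pos [0.5446 0.2867 0.083 ]
['top'] shift(x,y,z) mm [ 5.2 -0.6 -0.1] pitch 2.3 cost 0.223 pos [0.5448 0.2873 0.0811]
['side', 'top'] shift(x,y,z) mm [6.4 0.  3.6] pitch 0.0 cost 0.56 pos [0.5437 0.2871 0.0851]
['side', 'top'] shift(x,y,z) mm [7.  0.  3.8] pitch -1.3 cost 0.552 pos [0.5431 0.2873 0.0854]
['side', 'top'] shift(x,y,z) mm [ 6.8 -0.   3.5] pitch -0.8 cost 0.554 pos [0.5433 0.2873 0.085 ]
```

```bash
python3 -m inch '[{"rx":0,"ry":0,"rz":0,"dx":-0.0018,"dy":0,"dz":-0.0003,"hand":1},{"rx":0,"ry":0,"rz":0,"dx":0,"dy":0,"dz":0,"hand":1},{"rx":0,"ry":0,"rz":0,"dx":0.0015,"dy":0.006,"dz":0,"hand":1},{"rx":0,"ry":0,"rz":0,"dx":0.001,"dy":0.006,"dz":0,"hand":1},{"rx":0,"ry":0,"rz":0,"dx":0,"dy":0,"dz":0,"hand":1}]' 100; python3 -c "
from lvl import *
from tgt import *
tgt(.5516,.2853,.043)
for l in(['side'],['top']): lfit('frame',l)"
```

```text
t: 26.8
position: [0.5518, 0.2854, 0.0695]
eef_rot: [-0.491, -2.117, 2.154]
wrist_force: [-0.5, 0.2, -1.4]
finger_gap: 0.641
q [ 0.42  0.33  1.82 -0.14  0.86  2.36] F [-0.5  0.2 -1.4] gap 0.641 pos [0.5518 0.2854 0.0695] -> shift mm [ 4.6 26.   0.4] down [0.169 0.986 0.007] yaw err 0.01
['side'] shift(x,y,z) mm [6.6 0.  4.5] pitch 0.0 cost 0.353 pos [0.5455 0.2873 0.074 ]
['side'] shift(x,y,z) mm [7.6 0.  2.3] pitch -4.8 cost 0.344 pos [0.5445 0.2876 0.0718]
['side'] shift(x,y,z) mm [10.2 -2.5  8.7] pitch -6.0 cost 0.339 pos [0.5427 0.2907 0.0781]
['top'] shift(x,y,z) mm [7.4 0.  9.6] pitch 0.0 cost 0.175 pos [0.5449 0.2877 0.0793]
['top'] shift(x,y,z) mm [5.8 0.  8.1] pitch 3.2 cost 0.172 pos [0.5465 0.2872 0.0779]
['top'] shift(x,y,z) mm [ 6.2 -1.7  2.9] pitch 1.6 cost 0.175 pos [0.5465 0.2889 0.0727]
```

```bash
python3 -m inch '[{"rx":0,"ry":0,"rz":0,"dx":0.0013,"dy":0.006,"dz":0,"hand":1},{"rx":0,"ry":0,"rz":0,"dx":0.0008,"dy":0.005,"dz":0,"hand":1},{"rx":0,"ry":0,"rz":0,"dx":0,"dy":0,"dz":0,"hand":1}]' 100; python3 -c "
from tgt import *
tgt(.5516,.2853,.043)"
```

```text
t: 27.28
position: [0.5522, 0.2859, 0.0583]
eef_rot: [-0.492, -2.118, 2.154]
wrist_force: [-0.2, 0.8, -0.8]
finger_gap: 0.648
q [ 0.42  0.34  1.82 -0.14  0.84  2.36] F [-0.2  0.8 -0.8] gap 0.648 pos [0.5522 0.2859 0.0583] -> shift mm [ 3.  15.   0.8] down [0.17  0.985 0.008] yaw err 0.01
```

```bash
python3 -m inch '[{"rx":0,"ry":0,"rz":0,"dx":0.0015,"dy":0.005,"dz":0.0005,"hand":1},{"rx":0,"ry":0,"rz":0,"dx":0.0008,"dy":0.004,"dz":0,"hand":1},{"rx":0,"ry":0,"rz":0,"dx":0,"dy":0,"dz":0,"hand":1}]' 100; python3 -c "
from tgt import *
tgt(.5516,.2853,.043)"
```

```text
t: 27.65
position: [0.5513, 0.2857, 0.0483]
eef_rot: [-0.492, -2.118, 2.154]
wrist_force: [-0.1, 1.0, -0.0]
finger_gap: 0.638
q [ 0.42  0.36  1.83 -0.14  0.83  2.36] F [-0.1  1.  -0. ] gap 0.638 pos [0.5513 0.2857 0.0483] -> shift mm [0.5 5.3 0.3] down [0.17  0.985 0.008] yaw err 0.01
```

```bash
python3 -m inch '[{"rx":0,"ry":0,"rz":0,"dx":0.0003,"dy":0.0025,"dz":0,"hand":1},{"rx":0,"ry":0,"rz":0,"dx":0.0003,"dy":0.0015,"dz":0,"hand":1},{"rx":0,"ry":0,"rz":0,"dx":0.0003,"dy":0.0015,"dz":0,"hand":1}]' 100; python3 -c "
from tgt import *
tgt(.5516,.2853,.043)"
```

```text
t: 28.02
position: [0.5519, 0.286, 0.043]
eef_rot: [-0.494, -2.119, 2.153]
wrist_force: [1.1, -0.0, -0.8]
finger_gap: 0.643
q [ 0.42  0.37  1.83 -0.14  0.81  2.37] F [ 1.1 -0.  -0.8] gap 0.643 pos [0.5519 0.286  0.043 ] -> shift mm [ 0.1 -0.1  0.8] down [0.171 0.985 0.009] yaw err -0.0
```

No contact yet, so I'll step down until it touches.

```bash
python3 -m inch '[{"rx":0,"ry":0,"rz":0,"dx":0.0004,"dy":0.0015,"dz":0.0003,"hand":1},{"rx":0,"ry":0,"rz":0,"dx":0.0003,"dy":0.001,"dz":0,"hand":1}]' 100; python3 -c "
from tgt import *
tgt(.5516,.2853,.043)"
```

```text
t: 28.28
position: [0.5521, 0.2861, 0.0416]
eef_rot: [-0.494, -2.119, 2.153]
wrist_force: [-2.5, -1.5, 6.3]
finger_gap: 0.639
q [ 0.42  0.37  1.83 -0.14  0.81  2.37] F [-2.5 -1.5  6.3] gap 0.639 pos [0.5521 0.2861 0.0416] -> shift mm [-0.  -1.4  0.8] down [0.171 0.985 0.009] yaw err 0.01
```

```bash
python3 -m inch '[{"rx":0,"ry":0,"rz":0,"dx":0,"dy":0,"dz":0,"hand":0.15},{"rx":0,"ry":0,"rz":0,"dx":0,"dy":0,"dz":0,"hand":0.15},{"rx":0,"ry":0,"rz":0,"dx":0,"dy":0,"dz":0,"hand":0.15},{"rx":0,"ry":0,"rz":0,"dx":0,"dy":0,"dz":0,"hand":0.15},{"rx":0,"ry":0,"rz":0,"dx":0,"dy":-0.02,"dz":0,"hand":0.15},{"rx":0,"ry":0,"rz":0,"dx":0,"dy":-0.04,"dz":0,"hand":0.15},{"rx":0,"ry":0,"rz":0,"dx":0,"dy":-0.06,"dz":0,"hand":0.2},{"rx":0,"ry":0,"rz":0,"dx":0,"dy":-0.06,"dz":0,"hand":0.3},{"rx":0,"ry":0,"rz":0,"dx":0,"dy":-0.02,"dz":0,"hand":0.4},{"rx":0,"ry":0,"rz":0,"dx":0,"dy":0,"dz":0,"hand":0.4}]' 60;  python3 -c "
from plan import *
plan(*part('cover',np.pi/6,.034));plan(*part('cover',np.pi/6,.12))"
```

```text
t: 29.52
position: [0.5176, 0.2949, 0.2516]
eef_rot: [-0.5, -2.126, 2.151]
wrist_force: [-0.6, -0.7, -1.0]
finger_gap: 0.601
t 29.52 pos [0.5176 0.2949 0.2516] gap 0.601 F [-0.6 -0.7 -1. ] q [ 0.46  0.06  1.76 -0.12  1.18  2.35]
  target TCP [0.5129 0.0798 0.0608]
  turn deg [  3.02 -12.61 -40.03] | shift BEFORE turn mm [-22.2 194.9 210.3] | shift AFTER turn mm [-103.3  160.8  214.9]
t 29.52 pos [0.5176 0.2949 0.2516] gap 0.601 F [-0.6 -0.7 -1. ] q [ 0.46  0.06  1.76 -0.12  1.18  2.35]
  target TCP [0.5558 0.0771 0.1352]
  turn deg [  3.02 -12.61 -40.03] | shift BEFORE turn mm [-76.5 129.1 199.8] | shift AFTER turn mm [-103.3   74.8  214.9]
```

```bash
python3 -m inch '[{"rx":0.6,"ry":-2.5,"rz":-8,"dx":0,"dy":0,"dz":0,"hand":0.4},{"rx":0.6,"ry":-2.5,"rz":-8,"dx":0,"dy":0,"dz":0,"hand":0.4},{"rx":0.6,"ry":-2.5,"rz":-8,"dx":0,"dy":0,"dz":0,"hand":0.4},{"rx":0.6,"ry":-2.5,"rz":-8,"dx":0,"dy":0,"dz":0,"hand":0.4},{"rx":0.6,"ry":-2.5,"rz":-8,"dx":0,"dy":0,"dz":0,"hand":0.4},{"rx":0,"ry":0,"rz":0,"dx":-0.02,"dy":0.004,"dz":0.043,"hand":0.4},{"rx":0,"ry":0,"rz":0,"dx":-0.02,"dy":0.004,"dz":0.043,"hand":0.4},{"rx":0,"ry":0,"rz":0,"dx":-0.02,"dy":0.004,"dz":0.043,"hand":0.4},{"rx":0,"ry":0,"rz":0,"dx":-0.02,"dy":0.004,"dz":0.043,"hand":0.4},{"rx":0,"ry":0,"rz":0,"dx":-0.02,"dy":0.004,"dz":0.033,"hand":0.4},{"rx":0,"ry":0,"rz":0,"dx":0,"dy":0,"dz":0,"hand":0.4},{"rx":0,"ry":0,"rz":0,"dx":0,"dy":0,"dz":0,"hand":0.4}]' 60;  python3 -c "
from plan import *
from meas import masks
plan(*part('cover',np.pi/6,.034))
s,t=grab_frame('side'),grab_frame('top')
m=masks([s,t],'pale',[(250,370),(195,245)])
MODELS['st']=[box(-L,L,-W,W,0,.068)]
for c,k in zip((s,t),m): print(k.sum(),fit('st',[.5447,.2874,.008,2.854],0,[c],[k],(1,1,1,1)))
a=s['frame'][260:440,200:330].repeat(3,0).repeat(3,1)[:,:,::-1];b=t['frame'][190:290,150:260].repeat(3,0).repeat(3,1)[:,:,::-1]
o=np.zeros((540,780,3),np.uint8);o[:,:390]=a;o[:300,400:730]=b;cv2.imwrite('pics/h9.png',o)"
```

```text
t: 31.02
position: [0.5738, 0.0789, 0.1646]
eef_rot: [0.496, -1.896, 1.862]
wrist_force: [0.1, -0.1, 0.5]
finger_gap: 0.601
t 31.02 pos [0.5738 0.0789 0.1646] gap 0.601 F [ 0.1 -0.1  0.5] q [-0.    0.56  1.39  0.03  1.77  1.62]
  target TCP [0.5129 0.0798 0.0608]
  turn deg [-0.14  0.38  2.57] | shift BEFORE turn mm [ -4.6 120.3   2.6] | shift AFTER turn mm [  0.8 120.4   2.9]
2816 (array([ 0.54844242,  0.2833927 , -0.00613231,  2.83851676]), np.float64(0.15528958118581304))
1354 (array([0.5427905 , 0.28559572, 0.00894058, 2.85781276]), np.float64(0.10213177479712399))
```

View pics/h9.png

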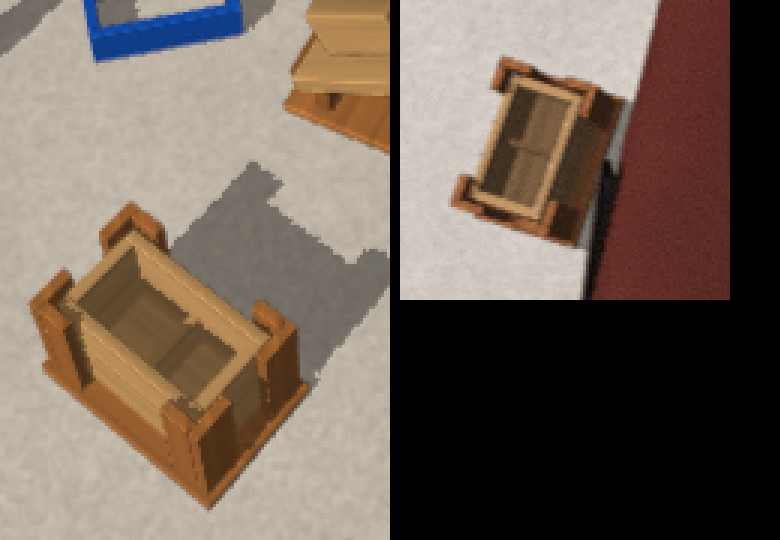

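The frame is down, level and square between the posts (side crop (170,320)). That was my last picture, so from here I rely on numbers. Next is the cover.

```bash
python3 -m inch '[{"rx":-0.1,"ry":0.4,"rz":2.5,"dx":0,"dy":0,"dz":0.0015,"hand":0.4},{"rx":0,"ry":0,"rz":0,"dx":0.001,"dy":0.03,"dz":0.001,"hand":0.4},{"rx":0,"ry":0,"rz":0,"dx":0,"dy":0.03,"dz":0,"hand":0.4},{"rx":0,"ry":0,"rz":0,"dx":0,"dy":0.01,"dz":0,"hand":0.4},{"rx":0,"ry":0,"rz":0,"dx":0,"dy":0,"dz":0,"hand":0.4},{"rx":0,"ry":0,"rz":0,"dx":0,"dy":0,"dz":0,"hand":0.4}]' 60;  python3 -c "
from plan import *
plan(*part('cover',np.pi/6,.034))"
```

```text
t: 31.88
position: [0.5396, 0.0851, 0.1082]
eef_rot: [0.45, -1.928, 1.899]
wrist_force: [-0.6, -0.3, 0.5]
finger_gap: 0.6
t 31.88 pos [0.5396 0.0851 0.1082] gap 0.6 F [-0.6 -0.3  0.5] q [0.01 0.52 1.54 0.03 1.6  1.63]
  target TCP [0.5129 0.0798 0.0608]
  turn deg [-0.24  0.51 -0.6 ] | shift BEFORE turn mm [-0.3 54.2  6.7] | shift AFTER turn mm [-1.  54.2  7. ]
```

```bash
python3 -m inch '[{"rx":-0.2,"ry":0.5,"rz":-0.5,"dx":0,"dy":0,"dz":0.0067,"hand":0.4},{"rx":0,"ry":0,"rz":0,"dx":0,"dy":0,"dz":0,"hand":0.4},{"rx":0,"ry":0,"rz":0,"dx":-0.001,"dy":0.015,"dz":0,"hand":0.4},{"rx":0,"ry":0,"rz":0,"dx":0,"dy":0.015,"dz":0,"hand":0.4},{"rx":0,"ry":0,"rz":0,"dx":0,"dy":0.008,"dz":0,"hand":0.4},{"rx":0,"ry":0,"rz":0,"dx":0,"dy":0,"dz":0,"hand":0.4}]' 60;  python3 -c "
from plan import *
plan(*part('cover',np.pi/6,.034))"
```

```text
t: 32.62
position: [0.5212, 0.0787, 0.0733]
eef_rot: [0.445, -1.921, 1.889]
wrist_force: [-0.9, -0.4, -0.5]
finger_gap: 0.601
t 32.62 pos [0.5212 0.0787 0.0733] gap 0.601 F [-0.9 -0.4 -0.5] q [-0.    0.54  1.59  0.03  1.53  1.63]
  target TCP [0.5129 0.0798 0.0608]
  turn deg [-0.01 -0.06 -0.19] | shift BEFORE turn mm [ 1.  15.  -0.6] | shift AFTER turn mm [ 1.  15.  -0.6]
```

```bash
python3 -m inch '[{"rx":0,"ry":0,"rz":0,"dx":0.001,"dy":0.007,"dz":0,"hand":0.4},{"rx":0,"ry":0,"rz":0,"dx":0,"dy":0.005,"dz":-0.0005,"hand":0.4},{"rx":0,"ry":0,"rz":0,"dx":0,"dy":0,"dz":0,"hand":0.4},{"rx":0,"ry":0,"rz":0,"dx":0,"dy":0,"dz":0,"hand":1},{"rx":0,"ry":0,"rz":0,"dx":0,"dy":0,"dz":0,"hand":1},{"rx":0,"ry":0,"rz":0,"dx":0,"dy":0,"dz":0,"hand":1},{"rx":0,"ry":0,"rz":0,"dx":0,"dy":0,"dz":0,"hand":1},{"rx":0,"ry":0,"rz":0,"dx":0,"dy":0,"dz":0,"hand":1},{"rx":0,"ry":0,"rz":0,"dx":0,"dy":0,"dz":0,"hand":1}]' 80;  python3 -c "
from plan import *
plan(*part('cover',np.pi/6,.034))"
```

```text
t: 33.75
position: [0.5153, 0.0801, 0.0637]
eef_rot: [0.443, -1.923, 1.89]
wrist_force: [0.3, 0.4, 0.2]
finger_gap: 0.199
t 33.75 pos [0.5153 0.0801 0.0637] gap 0.199 F [0.3 0.4 0.2] q [0.   0.54 1.61 0.03 1.51 1.63]
  target TCP [0.5129 0.0798 0.0608]
  turn deg [ 0.02 -0.04 -0.33] | shift BEFORE turn mm [0.6 3.7 0.4] | shift AFTER turn mm [0.5 3.7 0.4]
```

```bash
python3 -m inch '[{"rx":0,"ry":0,"rz":0,"dx":0,"dy":-0.02,"dz":0,"hand":1},{"rx":0,"ry":0,"rz":0,"dx":0,"dy":-0.04,"dz":0,"hand":1},{"rx":0,"ry":0,"rz":0,"dx":0,"dy":-0.055,"dz":0,"hand":1},{"rx":0,"ry":0,"rz":0,"dx":0,"dy":-0.055,"dz":0,"hand":1},{"rx":-0.85,"ry":3,"rz":7.3,"dx":0,"dy":0,"dz":0,"hand":1},{"rx":-0.85,"ry":3,"rz":7.3,"dx":0,"dy":0,"dz":0,"hand":1},{"rx":-0.85,"ry":3,"rz":7.3,"dx":0,"dy":0,"dz":0,"hand":1},{"rx":-0.85,"ry":3,"rz":7.3,"dx":0,"dy":0,"dz":0,"hand":1},{"rx":0,"ry":0,"rz":0,"dx":0,"dy":0,"dz":0,"hand":1},{"rx":0,"ry":0,"rz":0,"dx":0,"dy":0,"dz":0,"hand":1}]' 80;  python3 -c "
from plan import *
plan(*part('stand',0,.0187+.24))"
```

```text
t: 35.0
position: [0.6092, 0.0729, 0.2256]
eef_rot: [-0.319, -2.08, 2.071]
wrist_force: [-0.1, -0.1, -1.9]
finger_gap: 0.198
t 35.0 pos [0.6092 0.0729 0.2256] gap 0.198 F [-0.1 -0.1 -1.9] q [0.   0.19 1.66 0.   1.28 1.86]
  target TCP [0.5444 0.2872 0.24  ]
  turn deg [ 0.39  0.03 -1.  ] | shift BEFORE turn mm [ 122.6  -15.3 -187.3] | shift AFTER turn mm [ 122.9  -14.4 -187.2]
```

```bash
python3 -m inch '[{"rx":0.4,"ry":0,"rz":-1,"dx":0.028,"dy":-0.004,"dz":-0.043,"hand":1},{"rx":0,"ry":0,"rz":0,"dx":0.028,"dy":-0.004,"dz":-0.043,"hand":1},{"rx":0,"ry":0,"rz":0,"dx":0.028,"dy":-0.004,"dz":-0.043,"hand":1},{"rx":0,"ry":0,"rz":0,"dx":0.028,"dy":-0.002,"dz":-0.043,"hand":1},{"rx":0,"ry":0,"rz":0,"dx":0.006,"dy":0,"dz":-0.01,"hand":1},{"rx":0,"ry":0,"rz":0,"dx":0,"dy":0,"dz":0,"hand":1},{"rx":0,"ry":0,"rz":0,"dx":0,"dy":0,"dz":0,"hand":1}]' 80;  python3 -c "
from lvl import *
plan(*part('stand',0,.0187+.24))
s=grab_frame('side')
for l in(['side'],['top'],['side','top']): lfit('cover',l)"
```

```text
t: 35.88
position: [0.5548, 0.2847, 0.2405]
eef_rot: [-0.296, -2.06, 2.067]
wrist_force: [0.5, 0.2, -2.6]
finger_gap: 0.2
t 35.88 pos [0.5548 0.2847 0.2405] gap 0.2 F [ 0.5  0.2 -2.6] q [ 0.36  0.21  1.6  -0.    1.33  2.22]
  target TCP [0.5444 0.2872 0.24  ]
  turn deg [-0.23 -0.13  0.26] | shift BEFORE turn mm [10.7  0.5  0.5] | shift AFTER turn mm [10.7  0.5  0.5]
['side'] shift(x,y,z) mm [  3.4   0.  -14.4] pitch 0.0 cost 0.149 pos [0.5516 0.2854 0.226 ]
['side'] shift(x,y,z) mm [  2.9   0.  -14.5] pitch 1.7 cost 0.148 pos [0.5521 0.2853 0.2259]
['side'] shift(x,y,z) mm [  2.3   0.7 -16.6] pitch 0.8 cost 0.147 pos [0.5525 0.2844 0.2238]
['top'] shift(x,y,z) mm [  4.5   0.  -13.9] pitch 0.0 cost 0.02 pos [0.5504 0.2856 0.2265]
['top'] shift(x,y,z) mm [  3.9   0.  -16.1] pitch 2.6 cost 0.02 pos [0.551  0.2855 0.2244]
['top'] shift(x,y,z) mm [ 5.2  4.1 -2.8] pitch 1.7 cost 0.019 pos [0.5486 0.2819 0.2377]
['side', 'top'] shift(x,y,z) mm [  4.1   0.  -13.8] pitch 0.0 cost 0.177 pos [0.5507 0.2855 0.2267]
['side', 'top'] shift(x,y,z) mm [  4.    0.  -13.8] pitch 0.5 cost 0.175 pos [0.5508 0.2855 0.2267]
['side', 'top'] shift(x,y,z) mm [  4.1  -0.2 -13.2] pitch 0.8 cost 0.174 pos [0.5508 0.2857 0.2274]
```

```bash
python3 -m inch '[{"rx":0,"ry":0,"rz":0,"dx":0.006,"dy":0.03,"dz":0.0005,"hand":1},{"rx":0,"ry":0,"rz":0,"dx":0,"dy":0.03,"dz":0,"hand":1},{"rx":0,"ry":0,"rz":0,"dx":0,"dy":0.025,"dz":0,"hand":1},{"rx":0,"ry":0,"rz":0,"dx":0,"dy":0.012,"dz":0,"hand":1},{"rx":0,"ry":0,"rz":0,"dx":0,"dy":0,"dz":0,"hand":1},{"rx":0,"ry":0,"rz":0,"dx":0,"dy":0,"dz":0,"hand":1}]' 80;  python3 -c "
from lvl import *
from tgt import *
tgt(.5485,.2862,.09)
for l in(['side'],['top'],['side','top']): lfit('cover',l)"
```

```text
t: 36.88
position: [0.551, 0.2835, 0.1447]
eef_rot: [-0.307, -2.063, 2.063]
wrist_force: [0.9, -0.2, -2.3]
finger_gap: 0.201
q [ 0.36  0.29  1.7  -0.    1.16  2.23] F [ 0.9 -0.2 -2.3] gap 0.201 pos [0.551  0.2835 0.1447] -> shift mm [ 3.3 54.7 -1.9] down [0.001 1.    0.   ] yaw err -0.42
['side'] shift(x,y,z) mm [  3.5   0.  -15.2] pitch 0.0 cost 0.17 pos [0.5477 0.2845 0.1295]
['side'] shift(x,y,z) mm [  3.1   0.  -15.2] pitch 1.0 cost 0.17 pos [0.548  0.2844 0.1295]
['side'] shift(x,y,z) mm [ 9.8 -6.1  0.3] pitch -2.7 cost 0.164 pos [0.5434 0.2922 0.145 ]
['top'] shift(x,y,z) mm [  3.5   0.  -15.4] pitch 0.0 cost 0.07 pos [0.5477 0.2845 0.1294]
['top'] shift(x,y,z) mm [  2.   0. -23.] pitch 8.9 cost 0.067 pos [0.5492 0.2841 0.1219]
['top'] shift(x,y,z) mm [ 4.5  4.1 -2.1] pitch 2.3 cost 0.067 pos [0.5457 0.2809 0.1427]
['side', 'top'] shift(x,y,z) mm [  3.5   0.  -15.6] pitch 0.0 cost 0.296 pos [0.5477 0.2846 0.1293]
['side', 'top'] shift(x,y,z) mm [  3.4   0.  -15.3] pitch 1.1 cost 0.296 pos [0.5479 0.2846 0.1297]
['side', 'top'] shift(x,y,z) mm [  2.6   0.8 -16.5] pitch 5.3 cost 0.301 pos [0.5484 0.2836 0.1284]
```

```bash
python3 -m inch '[{"rx":0,"ry":0,"rz":0,"dx":0.0033,"dy":0.012,"dz":-0.0019,"hand":1},{"rx":0,"ry":0,"rz":0,"dx":0,"dy":0.012,"dz":0,"hand":1},{"rx":0,"ry":0,"rz":0,"dx":0,"dy":0.01,"dz":0,"hand":1},{"rx":0,"ry":0,"rz":0,"dx":0,"dy":0,"dz":0,"hand":1},{"rx":0,"ry":0,"rz":0,"dx":0,"dy":0,"dz":0,"hand":1}]' 80;  python3 -c "
from tgt import *
tgt(.5483,.2862,.091)"
```

```text
t: 37.7
position: [0.5478, 0.2868, 0.1081]
eef_rot: [-0.306, -2.063, 2.064]
wrist_force: [-0.3, -0.0, -1.4]
finger_gap: 0.199
q [ 0.37  0.33  1.72 -0.    1.09  2.23] F [-0.3 -0.  -1.4] gap 0.199 pos [0.5478 0.2868 0.1081] -> shift mm [-0.6 17.1  0.4] down [ 0.  1. -0.] yaw err -0.38
```

```bash
python3 -m inch '[{"rx":0,"ry":-0.4,"rz":0,"dx":-0.0005,"dy":0.005,"dz":0.0005,"hand":1},{"rx":0,"ry":0,"rz":0,"dx":0,"dy":0.004,"dz":0,"hand":1},{"rx":0,"ry":0,"rz":0,"dx":0,"dy":0,"dz":0,"hand":1},{"rx":0,"ry":0,"rz":0,"dx":0,"dy":0,"dz":0,"hand":1}]' 80;  python3 -c "
from tgt import *
tgt(.5483,.2862,.091)"
```

```text
t: 38.2
position: [0.5489, 0.2862, 0.0993]
eef_rot: [-0.3, -2.069, 2.067]
wrist_force: [-0.2, -0.7, -1.8]
finger_gap: 0.2
q [ 0.37  0.34  1.72 -0.    1.07  2.23] F [-0.2 -0.7 -1.8] gap 0.2 pos [0.5489 0.2862 0.0993] -> shift mm [0.6 8.3 0.2] down [0.002 1.    0.001] yaw err 0.04
```

```bash
python3 -m inch '[{"rx":0,"ry":0,"rz":0,"dx":0.0005,"dy":0.002,"dz":0,"hand":1},{"rx":0,"ry":0,"rz":0,"dx":0,"dy":0.002,"dz":0,"hand":1},{"rx":0,"ry":0,"rz":0,"dx":0,"dy":0,"dz":0,"hand":1}]' 80;  python3 -c "
from tgt import *
tgt(.5483,.2862,.091)"
```

```text
t: 38.58
position: [0.5486, 0.2865, 0.0954]
eef_rot: [-0.301, -2.069, 2.067]
wrist_force: [0.4, -0.0, -1.0]
finger_gap: 0.197
q [ 0.37  0.35  1.72 -0.    1.07  2.23] F [ 0.4 -0.  -1. ] gap 0.197 pos [0.5486 0.2865 0.0954] -> shift mm [0.2 4.4 0.4] down [0.002 1.    0.001] yaw err 0.04
```

```bash
python3 -m inch '[{"rx":0,"ry":0,"rz":0,"dx":0,"dy":0.0015,"dz":0.0003,"hand":1},{"rx":0,"ry":0,"rz":0,"dx":0,"dy":0.0015,"dz":0,"hand":1},{"rx":0,"ry":0,"rz":0,"dx":0,"dy":0,"dz":0,"hand":1}]' 80;  python3 -c "
from tgt import *
tgt(.5483,.2862,.091)"
```

```text
t: 38.95
position: [0.5486, 0.2862, 0.0922]
eef_rot: [-0.301, -2.069, 2.067]
wrist_force: [0.3, -0.8, -1.1]
finger_gap: 0.2
q [ 0.37  0.35  1.73 -0.    1.06  2.23] F [ 0.3 -0.8 -1.1] gap 0.2 pos [0.5486 0.2862 0.0922] -> shift mm [0.2 1.2 0.1] down [0.002 1.    0.001] yaw err 0.04
```

```bash
python3 -m inch '[{"rx":0,"ry":0,"rz":0,"dx":0,"dy":0.001,"dz":0,"hand":1},{"rx":0,"ry":0,"rz":0,"dx":0,"dy":0.001,"dz":0,"hand":1}]' 80;  python3 -c "
from tgt import *
tgt(.5483,.2862,.091)"
```

```text
t: 39.2
position: [0.5486, 0.2862, 0.0902]
eef_rot: [-0.301, -2.07, 2.067]
wrist_force: [-0.9, -0.2, -1.1]
finger_gap: 0.199
q [ 0.37  0.35  1.73 -0.    1.06  2.23] F [-0.9 -0.2 -1.1] gap 0.199 pos [0.5486 0.2862 0.0902] -> shift mm [ 0.3 -0.8  0.1] down [0.002 1.    0.001] yaw err 0.04
```

```bash
python3 -m inch '[{"rx":0,"ry":0,"rz":0,"dx":0,"dy":0.001,"dz":0,"hand":1},{"rx":0,"ry":0,"rz":0,"dx":0,"dy":0.001,"dz":0,"hand":1}]' 80;  python3 -c "
from tgt import *
tgt(.5483,.2862,.091)"
```

```text
t: 39.45
position: [0.5487, 0.2863, 0.0886]
eef_rot: [-0.301, -2.07, 2.068]
wrist_force: [-1.4, -0.6, 5.1]
finger_gap: 0.2
q [ 0.37  0.36  1.73 -0.    1.05  2.23] F [-1.4 -0.6  5.1] gap 0.2 pos [0.5487 0.2863 0.0886] -> shift mm [ 0.4 -2.4  0.2] down [0.002 1.    0.001] yaw err 0.04
```

```bash
python3 -c "
from lvl import *
for l in(['side'],['top']): lfit('cover',l)"
```

```text
['side'] shift(x,y,z) mm [  4.5   0.  -15.7] pitch 0.0 cost 0.229 pos [0.5444 0.2875 0.0729]
['side'] shift(x,y,z) mm [  4.6   0.  -16.8] pitch -2.3 cost 0.223 pos [0.5444 0.2876 0.0718]
['side'] shift(x,y,z) mm [  4.6   0.  -16.8] pitch -2.4 cost 0.223 pos [0.5443 0.2876 0.0718]
['top'] shift(x,y,z) mm [  2.3   0.  -16.9] pitch 0.0 cost 0.196 pos [0.5466 0.287  0.0717]
['top'] shift(x,y,z) mm [  1.6   0.  -15.5] pitch 7.3 cost 0.177 pos [0.5472 0.2868 0.0731]
['top'] shift(x,y,z) mm [  1.2  -1.5 -19.3] pitch 5.8 cost 0.173 pos [0.5481 0.2881 0.0694]
```

Contact came at about seat height (underside about 74 mm, post tops 82 mm). I'll release and retreat.

```bash
python3 -m inch '[{"rx":0,"ry":0,"rz":0,"dx":0,"dy":0,"dz":0,"hand":0.5},{"rx":0,"ry":0,"rz":0,"dx":0,"dy":0,"dz":0,"hand":0.5},{"rx":0,"ry":0,"rz":0,"dx":0,"dy":0,"dz":0,"hand":0.5},{"rx":0,"ry":0,"rz":0,"dx":0,"dy":0,"dz":0,"hand":0.5},{"rx":0,"ry":0,"rz":0,"dx":0,"dy":-0.015,"dz":0,"hand":0.5},{"rx":0,"ry":0,"rz":0,"dx":0,"dy":-0.03,"dz":0,"hand":0.5},{"rx":0,"ry":0,"rz":0,"dx":0,"dy":-0.05,"dz":0,"hand":0.5},{"rx":0,"ry":0,"rz":0,"dx":0,"dy":-0.04,"dz":0.05,"hand":0.5},{"rx":0,"ry":0,"rz":0,"dx":0,"dy":0,"dz":0.06,"hand":0.5},{"rx":0,"ry":0,"rz":0,"dx":0,"dy":0,"dz":0.06,"hand":0.5},{"rx":0,"ry":0,"rz":0,"dx":0,"dy":0,"dz":0.06,"hand":0.5},{"rx":0,"ry":0,"rz":0,"dx":0,"dy":0,"dz":0,"hand":0.5}]' 80;  python3 - <<'E'
from fit import *
from meas import masks
s,t=grab_frame('side'),grab_frame('top');st=manip.state();print(st['t'],st['position'],st['wrist_force'],st['finger_gap'])
# above the posts: only the cover's upper plate + handle; fit over pixels with tray/frame/posts part ignored
for n,c,px in(('side',s,(245,345)),('top',t,(193,245))):
    w,g=wood(c);pale=w&(g>=.675)
    win=np.zeros((480,640),bool);win[px[1]-70:px[1]+70,px[0]-70:px[0]+70]=1;pale&=win
    U=lambda k:cv2.resize(k.astype(np.uint8),None,fx=S,fy=S,interpolation=cv2.INTER_NEAREST);pa=U(pale)
    def f(u):
        R=Ro.from_euler('zyx',[2.854+u[3]*10,u[4]*10,u[5]*10]).as_matrix();a=render(cover,R,u[:3],c);ys=(.5447,.2873,.008)
        lo=render([box(-L,L,-W,W,0,.068)],Ro.from_euler('z',2.854).as_matrix(),np.array(ys),c)&(1-a)
        return ((a^pa)&(1-lo)).sum()/a.sum()
    u0=np.array([.5447,.2873,.076,0,0,0])
    for fr in([0,1,3],[0,1,2,3],[0,1,3,4,5]):
        def h(w): u=u0.copy();u[fr]=w;return f(u)
        x0=u0[fr];o=minimize(h,x0,method='Nelder-Mead',options=dict(initial_simplex=np.vstack([x0]+[x0+.004*e for e in np.eye(len(fr))]),xatol=1e-4,fatol=1e-4,maxiter=250));u=u0.copy();u[fr]=o.x
        print(n,pale.sum(),u[:3].round(4),'yaw/pitch/roll err deg',np.degrees(u[3:]*10).round(1),'cost',round(o.fun,3))
for cn in('side','top'):
    for nm in('lipstick','clip','leaf'):
        d=finder.outline_of(cn,nm);print(cn,nm,[(round(x['conf'],2),x['pixel']) for x in d[:1]])
E
```

```text
t: 41.05
position: [0.4867, 0.0619, 0.2366]
eef_rot: [-0.318, -2.081, 2.074]
wrist_force: [-0.3, 0.3, 0.1]
finger_gap: 0.498
41.15 [0.48781626 0.06468077 0.2367984 ] [-0.14097856 -0.61071862 -0.15330918] 0.49864656301482035
side 3400 [0.5453 0.2885 0.076 ] yaw/pitch/roll err deg [0.2 0.  0. ] cost 0.151
side 3400 [0.5448 0.2891 0.0772] yaw/pitch/roll err deg [0.3 0.  0. ] cost 0.151
side 3400 [0.5452 0.2884 0.076 ] yaw/pitch/roll err deg [ 0.1 -0.2  0. ] cost 0.151
top 1571 [0.5459 0.2868 0.076 ] yaw/pitch/roll err deg [0.6 0.  0. ] cost 0.137
top 1571 [0.5456 0.2866 0.0772] yaw/pitch/roll err deg [0.4 0.  0. ] cost 0.137
top 1571 [0.5459 0.2868 0.076 ] yaw/pitch/roll err deg [ 0.4  0.6 -0.2] cost 0.137
side lipstick [(0.7, [268.5, 186.6])]
side clip [(0.92, [335.5, 157.1])]
side leaf [(0.96, [205.5, 236.7])]
top lipstick [(0.57, [151.7, 260.2])]
top clip [(0.56, [159.1, 204.3])]
top leaf [(0.66, [155.1, 343.9])]
```

```bash
python3 -c "
from station import ticket; print(ticket.finish_job())"
```

```text
the job is handed in; nothing more can be done
None
```

I put the tray, the frame and then the cover into the stand, lowered each one until it touched, let go, and handed the job in at about 41 s. No verdict was reported.

**What went wrong on the way:** on the first try the frame's near end caught on the near posts and pitched about 10° in the grip. I lifted it, tilted the tool to level it, re-measured and seated it on the second try.

**Last checks:**
- **Tray:** fitted to within about 1 mm of the stand's centre, measured before the frame went in. I did not measure it again afterwards.
- **Frame:** the picture after release shows it lying level and square between the posts. The numeric fit of tray and frame together disagreed there. The side camera's fit was off, with its height 14 mm too low, but posts hid part of the view. The top camera's fit was within 1 mm in height and 2.5 mm sideways. I went by the picture.
- **Cover:** fitted to within about 2 mm of the stand's centre as each camera sees it. It was about 1 mm from its seated height and within 1° of level and square. It was checked by numbers only, as I had used up my pictures.
- **Lipstick, leaf and clip:** all within 3 pixels of where they started, so they do not appear to have moved.
- **Robot:** the gripper was holding nothing and stood well clear of everything, with wrist force near zero.

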